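# Bring the covered parts tray under the bench lamp

## Task

The last parts case of the row has slumped into the place under the lamp: bring it back upright on its thin edge, snug against the row, and slide the covered parts tray, without lifting it, square and centred under the lamp until its long side is gently home against the drawer unit. Do not knock the lamp or shift the other things on the bench.

Things in the scene. Friction and masses are not known exactly. Their poses are not given: they have to be found in the camera images.
- drawer_unit: fixed low wooden drawer unit at the back of the bench, 120 deep (x), 75 mm high, y from -200 to +240 mm; the row of cases and the lamp are fixed to it. Origin: on the bench at the foot of its flat front face, in line with the middle of the lamp shade. x points into the unit (away from the robot; the front face is x = 0), y left along the front face, z up
- place (a point): where the centre of the tray belongs: on the bench, 50 mm in front of the unit's front face (unit x = -50 mm, y = 0); axes as the unit's
- row_face (a point): on the bench, foot of the middle of the row's right-hand face (unit y = +122 mm). The row: three parts cases on edge, fixed, left of the place, size as the loose case, unit x = -115 to -25 mm, 120 mm high; a steel bookend, 130 mm high, closes it on the left, to unit y = +216 mm. Axes as the unit's
- shade_rim (a point): centre of the lamp shade's flat round underside, 140 mm diameter, 185 mm above the bench, at unit x = -55 mm, y = 0 (so its front rim is at unit x = -125 mm). The shade reaches up to 300 mm. The lamp's arm runs from its top back to the base on the unit; nothing of the lamp is nearer to the robot than the rim. Axes as the unit's
- lamp: the black bench lamp with a bell shade, fixed to the drawer unit; this frame coincides with the drawer unit's frame
- tray: loose white parts tray with a closed clear cover: a flat box 100 (x) by 160 (y) by 26 mm high, about 0.35 kg, friction about 0.6, too wide to grip. Origin: centre of its underside. Starts in front and to the right of the place, turned up to 0.35 rad; belongs with its y along the unit's y, its +x (far, 160 mm) side against the unit's front face
- case: loose flat case like the row's, black, clear lid: 90 (x, along the unit's x) by 30 (y, thickness) by 120 mm (z), 0.22 kg. Origin: centre of its 90 x 30 foot. Leans 25 degrees left, top against the row's face; its foot's left edge is on the bench 51 mm right of that face, its right edge 78 mm, 13 mm up. Pushed low to the left, the foot slides in and it stands up. Home: y 15 mm right of the face
- loupe_a: loose black eye loupe standing on the bench right of the place, 38 mm diameter, 34 mm high; origin centre of underside
- loupe_b: another loupe, same size, standing in front of the row; origin centre of underside
- jar: loose amber jar with a black cap, 42 mm diameter, 55 mm high, right of the place; origin centre of underside
- tin: loose round aluminium tin, 69 mm diameter, 28 mm high, at the right; origin centre of underside
- screwdriver: loose screwdriver 150 mm long lying at the left; lies along its x
- brush: loose brush 160 mm long lying at the left; lies along its x
- holder: loose brass ring 60 mm diameter, 16 mm high, left of the row; origin centre of underside
There are look-alikes about, which are no part of the job. Leave any brown look-alike of the case alone.

How it is judged:
At the end, for the whole second after the job is handed in: Case upright on the bench (0.05 rad), within 6 mm of the row's face, parallel (0.09 rad), within 30 mm of the row's middle in depth. Tray flat on the bench, its far long side within 4 mm of the drawer unit's front, parallel (0.04 rad), within 12 mm of the lamp's middle sideways. Both at rest (angle between case's own z axis and vertical below 0.05 rad and height (world z) of each of case, tray below 0.004 m and y of case in the frame of row_face above -0.021 m and angle between the x axis of case and the x axis of drawer_unit, either way round below 0.09 rad and x of case in the frame of row_face between -0.03 and 0.03 m and x of tray in the frame of place above -0.004 m and y of tray in the frame of place between -0.012 and 0.012 m and angle between the y axis of tray and the y axis of drawer_unit, either way round below 0.04 rad and linear speed of each of tray, case below 0.01 m/s); the robot touches nothing.
It fails at once if the lamp is knocked (more than 3 N) (contact force between anything else and lamp above 3 N).
It fails at once if the tray is rammed against the drawer unit (more than 35 N) (contact force between tray and drawer_unit above 35 N).
It fails at once if the tray is lifted or tipped off the bench (more than 10 mm or 0.12 rad) (height (world z) of tray above 0.01 m or angle between tray's own z axis and vertical above 0.12 rad).
It fails at once if the case is toppled (more than 0.8 rad from vertical) (angle between case's own z axis and vertical above 0.8 rad).
It fails at once if another loose thing on the bench is shifted by more than 20 mm (distance of any of loupe_a, loupe_b, jar, tin, screwdriver, brush, holder from where it was at the start of the episode above 0.02 m).
It also fails if it takes over 72 s, if anything falls off the work surface, if the arm or the gripper's body presses on something with over 40 N, if the wrist force passes 120 N, or if a joint passes its speed limit or range.

## Robot

A 7-joint arm with a two-finger parallel gripper is mounted at the origin on the work surface. World frame = base frame: x ahead of the robot, y to its left, z up, the work surface at z = 0. Lengths are in m, angles in rad, forces in N, time in s.
With the tool pointing down it reaches from about 0.425 to 0.875 m from the base axis. Payload 4.7 kg.
Tool frame: the origin (TCP) lies midway between the tips of the shut fingers; the grasp point (between the pads) lies 19 mm behind it; z points along the fingers, y is the line along which they close (so a half turn about z gives the same grasp; the last joint's range is limited). The gripper opens to 87 mm and grips with 3 to 60 N. Pads are 19 mm wide; open, the fingers measure 117 mm over their backs; the gripper's body (75 mm by 190 mm) begins 51 mm behind the grasp point.
Start: joints at [1.333, 0.321, -0.07, 1.45, 0.023, 1.371, -0.057], TCP at [0.162, -0.63, 0.223] pointing down, gripper open.
Joint ranges: [-2.86, 2.86], [-0.3, 2.09], [-1.38, 1.24], [0.06, 2.45], [-1.56, 4.7], [0.09, 2.05], [-2.69, 2.69]. Speed limits (rad/s): [2.57, 2.57, 3.14, 3.14, 3.14, 3.14, 3.14].

## Interface

Orientations are given as a rotation vector (axis times angle).
In Python, from bench import ctrl gives the robot as it stands. The module is installed in compiled form; this text tells all that it offers.
- The arm moves only by the tool carry_out, never from a script. Its argument "steps" is a list of rows, each a list of 7 numbers: the turn, a rotation vector about the world's x, y, z in degrees, then the shift along the world's x, y, z in cm, then the opening, from 0 (shut) to 1 (fully open). A call has 1 to 12 rows; each row is the pose to reach, as a shift and turn from the pose commanded when the call began; what a row does not reach only later rows make up. A row lasts 1/10 s, in which the tool goes at most 50 mm and 8.59 degrees, less where a joint would pass 70% of its speed; a pose out of reach is approached as far as the arm can. A call with a gripper value outside its range is refused whole. The fingers move at their own pace and stop on an object; "squeeze" is the grip in N (left out, the last holds). Time passes only in rows, so rows that repeat a pose let the fingers close. It gives the time, the measured TCP pose, the force, the opening and the grip force at its end, in the units of the state.
- ctrl.get_state(): the state, without advancing time (a new reading comes with each control period).
- ctrl.get_image(name): name is "scene" or "side" or "wrist"; returns a dict with "pixels" (420x560x3 uint8, red, green, blue), "camera_matrix" (3x3 intrinsics, pixels), "cam_to_world" (4x4, takes a point from camera to world coordinates); the wrist camera has in their place "T_tool_cam" (4x4, takes a point from camera to tool coordinates, whose origin is the TCP and whose axes are the flange's). Camera axes: x right, y down, z forward; pixel columns grow to the right and rows downward; lengths in m; the calibration is good to about 2 mm. A picture is of the moment at which its call begins: read the wrist's pose just before it. There is no depth.
- ctrl.close_job(): hands the job in; it is judged then, once.
The state is a dict: "time": time; "joint_positions": joint angles; "qd": joint speeds; "joint_torque": joint torques, N m; "position": TCP position; "tool_rot": TCP orientation; "ft_force": force on the tool from outside, world axes, zero at the start; "torque": the same for the moment, N m; "grip_width": opening from 0.0 (shut) to 1.0 (fully open); "grip_force": force on a finger pad.
Only numpy, scipy, OpenCV 4.12 (cv2) and the standard library are available. Lean on these libraries where they do the work, as an engineer would, in place of code of your own. Each camera call takes 0.05 s, during which the arm holds its last target. There are 200 camera calls.

## Working session

There is one attempt and no reset: what is moved stays moved. The work goes in short steps, Python scripts to look and compute and a tool call to move; the robot and the scene stay as the last step left them, time stands still between calls to the robot, and variables do not carry over. Pictures are saved under pics/ and viewed, at most 10 in all, crops included, and the job is handed in when it is done.

Besides the shell and the picture viewer there is one more tool, called after "Request:" as name(argument=value, ...) on one line, values as JSON. carry_out: Moves the arm, as the interface text tells. Its arguments: {"type":"object","properties":{"steps":{"type":"array","items":{"type":"array","items":{"type":"number"}}},"squeeze":{"type":"number"}},"required":["steps"]}

```bash
mkdir -p pics; cat > h.py <<'E'
import numpy as np, cv2
from bench import ctrl
def snap(n,f):
    s=ctrl.get_state(); im=ctrl.get_image(n); p=im["pixels"]
    cv2.imwrite(f"pics/{f}.png",p[:,:,::-1]); np.savez(f"pics/{f}.npz",p=p,K=im["camera_matrix"],T=im.get("cam_to_world",np.eye(4)))
    return p
def ray(f,u,v,z):
    d=np.load(f"pics/{f}.npz"); r=d["T"][:3,:3]@np.linalg.inv(d["K"])@np.array([u,v,1.]); o=d["T"][:3,3]
    return o+r*(z-o[2])/r[2]
def proj(f,P):
    d=np.load(f"pics/{f}.npz"); T=np.linalg.inv(d["T"]); q=d["K"]@(T[:3,:3]@np.array(P)+T[:3,3]); return q[:2]/q[2]
E
python3 - <<'E'
from h import *
a=snap("scene","s0"); b=snap("side","d0")
for f in("s0","d0"):
    d=np.load(f"pics/{f}.npz"); print(f,d["T"].round(3).tolist(),d["K"].round(1).tolist())
s=ctrl.get_state(); print(s)
E
```

```text
s0 [[0.159, 0.837, -0.523, 0.976], [0.987, -0.127, 0.096, -0.063], [0.014, -0.532, -0.847, 0.886], [0.0, 0.0, 0.0, 1.0]] [[422.4, 0.0, 282.4], [0.0, 422.4, 209.5], [0.0, 0.0, 1.0]]
d0 [[-0.756, -0.34, 0.559, -0.052], [-0.654, 0.368, -0.661, 0.653], [0.019, -0.866, -0.5, 0.634], [0.0, 0.0, 0.0, 1.0]] [[431.4, 0.0, 279.6], [0.0, 431.4, 208.3], [0.0, 0.0, 1.0]]
{'time': 0.1, 'joint_positions': array([ 1.33313639,  0.32175956, -0.07010188,  1.45155275,  0.02260257,
        1.37080904, -0.05690483]), 'qd': array([-7.33470245e-04, -1.31968957e-03,  1.98415223e-03, -2.68313171e-03,
       -1.43375670e-03, -8.02350641e-05,  4.87183438e-04]), 'joint_torque': array([-3.89035122e-04, -4.92571771e+01, -4.05974854e-01, -3.13399458e+01,
       -6.40939688e-02,  3.95069481e-02,  7.56827944e-05]), 'position': array([ 0.1617584 , -0.62903446,  0.22156421]), 'tool_rot': array([-3.11502675e+00, -3.94266842e-01,  4.84241317e-04]), 'ft_force': array([-0.26037171, -0.62996358,  0.21593072]), 'torque': array([ 0.00414167,  0.0408374 , -0.00696971]), 'grip_force': 0.0, 'grip_width': 1.0053241931818468}
```

View pics/s0.png

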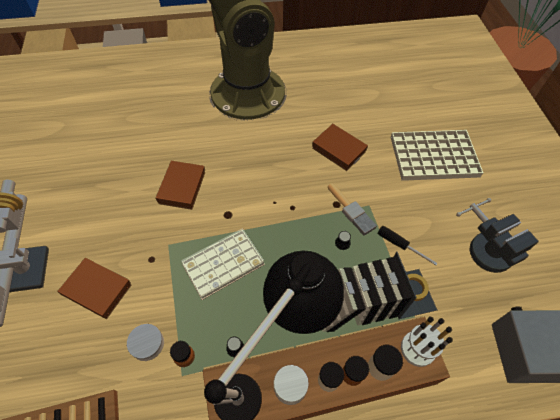

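View pics/d0.png

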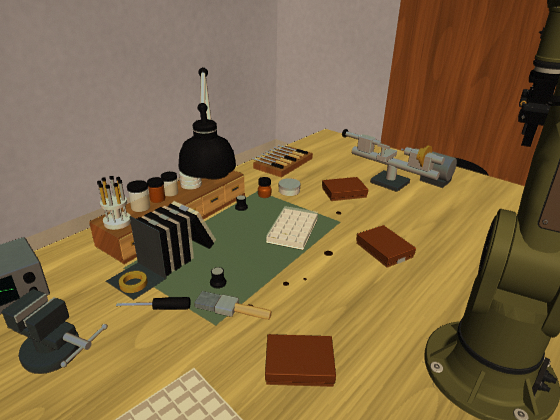

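Scene: the arm base is at the top. The white tray is at (222,263), the row at (375,290), the shade at (303,290), loupe_b at (344,240), loupe_a at (234,346), the jar at (181,352) and the tin at (144,341). Side: the slumped case is at about (200,225), next to the row at (160,240).

Possible mix-ups:
- **Tray:** the real one is white with a cover, scene (222,263). The open grid tray at (437,153) lies off the mat, far to the left.
- **Case:** the black one leaning at side (200,225). The brown boxes at scene (181,184), (340,146) and (94,287) are look-alikes to leave alone, and the row's own cases are fixed.

I'll check this in close crops.

```bash
python3 - <<'E'
import cv2
a=cv2.imread("pics/s0.png")[210:410,165:445]; b=cv2.imread("pics/d0.png")[150:310,90:350]
cv2.imwrite("pics/s0c.png",cv2.resize(a,None,fx=2.8,fy=2.8,interpolation=2)); cv2.imwrite("pics/d0c.png",cv2.resize(b,None,fx=3,fy=3,interpolation=2))
E
```

```text
(no output)
```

View pics/s0c.png

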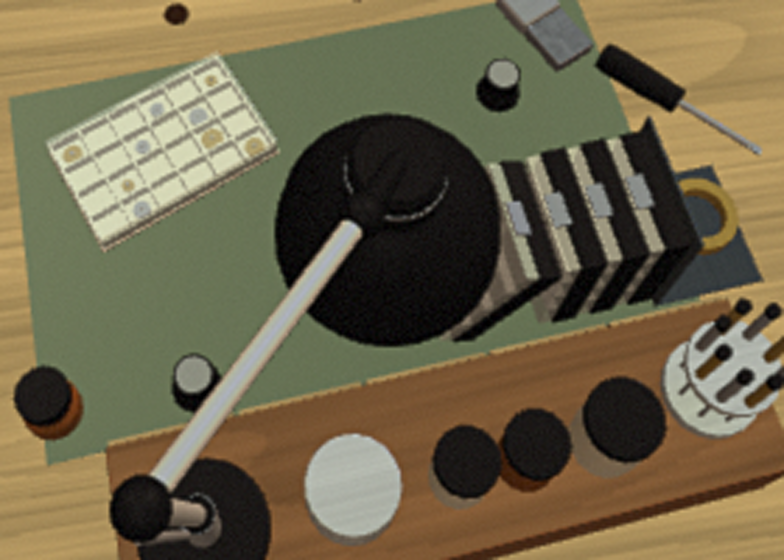

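View pics/d0c.png

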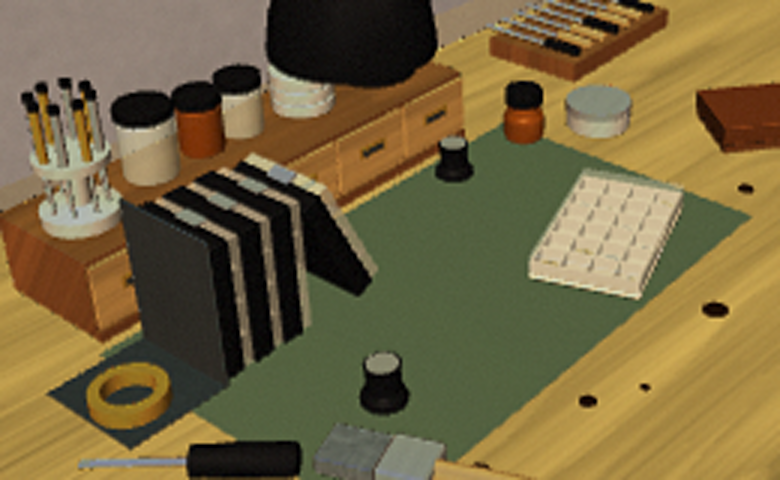

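The crops confirm it: the black loose case leans right of the row (side crop ~(330,240)). The covered white tray has corners in the scene crop at (48,143), (217,55), (279,150) and (105,245). Next I'll compute the frames.

```bash
cat >> h.py <<'E'
def c(x,y): return 165+(x+.5)/2.8-.5,210+(y+.5)/2.8-.5
def e(x,y): return 90+(x+.5)/3-.5,150+(y+.5)/3-.5
def unit():
    d=np.load("unit.npz"); return d["o"],d["R"]   # R cols = unit x,y in world
def tou(P): o,R=unit(); return R.T@(np.array(P)[:2]-o)
def tow(p): o,R=unit(); return o+R@np.array(p)
def trayfit(f,z=.026):
    p=np.load(f"pics/{f}.npz")["p"]; hsv=cv2.cvtColor(p,cv2.COLOR_RGB2HSV)
    m=((hsv[...,2]>150)&(hsv[...,1]<75)).astype(np.uint8)
    return m
E
python3 - <<'E'
from h import *
L=ray("s0",*c(728,300),.075); Rr=ray("s0",*c(107,447),.075); M=ray("s0",*c(490,353),.075)
y=(L-Rr)[:2]; print("edge",L,Rr,M,np.linalg.norm(y)); y/=np.linalg.norm(y)
x=np.array([y[1],-y[0]])
S=ray("s0",*c(388,230),.185); print("shade",S, "yaw",np.degrees(np.arctan2(-x[1]*-1,x[0])))
# origin: rim centre is 55 mm in front of face; y from rim / right end
o1=Rr[:2]+.2*y; d=(S[:2]-o1); print("shade in right-corner frame",d@x,d@y)
s=L[:2]-y*((L[:2]-S[:2])@y); o=s
np.savez("unit.npz",o=o,R=np.c_[x,y]); print("o",o,"x",x,"y",y)
for n,q,z in [("t1",c(48,143),.026),("t2",c(217,55),.026),("t3",c(279,150),.026),("t4",c(105,240),.026),
  ("loupeb",c(504,72),.034),("loupea",c(196,375),.034),("jar",c(45,395),.055),("rowtopR?",c(530,280),.12)]:
    P=ray("s0",*q,z); print(n,P.round(3),tou(P).round(3))
tf=lambda q,z:(ray("d0",*e(*q),z).round(3),tou(ray("d0",*e(*q),z)).round(3))
print("side: unit right front top",tf((463,100),.075) ,"row near bottom right",tf((282,345),0),"row face foot",tf((303,330),0),"loupeb",tf((382,360),.034),"loupea",tf((454,145),.034),
 "case foot",tf((360,296),0),tf((376,268),.013),"tray",tf((585,172),.026),tf((683,187),.026),tf((640,287),.026),tf((530,265),.026))
E
```

```text
edge [0.76261084 0.2662398  0.075     ] [ 0.79351076 -0.16926085  0.075     ] [0.77277612 0.09233717 0.075     ] 0.4365954899448351
shade [0.71589234 0.02582841 0.185     ] yaw 4.058485476549152
shade in right-corner frame -0.0636163935091529 9.346696836503611e-05
o [0.7793492  0.03033085] x [0.99749233 0.07077471] y [-0.07077471  0.99749233]
t1 [ 0.544 -0.208  0.026] [-0.252 -0.221]
t2 [ 0.484 -0.067  0.026] [-0.301 -0.076]
t3 [ 0.578 -0.027  0.026] [-0.205 -0.043]
t4 [ 0.632 -0.168  0.026] [-0.161 -0.188]
loupeb [0.54  0.164 0.034] [-0.229  0.151]
loupea [ 0.745 -0.11   0.034] [-0.044 -0.137]
jar [ 0.748 -0.212  0.055] [-0.048 -0.239]
rowtopR? [0.741 0.121 0.12 ] [-0.032  0.093]
side: unit right front top (array([ 0.743, -0.126,  0.075]), array([-0.047, -0.154])) row near bottom right (array([0.649, 0.173, 0.   ]), array([-0.12 ,  0.151])) row face foot (array([0.653, 0.149, 0.   ]), array([-0.118,  0.127])) loupeb (array([0.543, 0.16 , 0.034]), array([-0.227,  0.146])) loupea (array([ 0.74 , -0.109,  0.034]), array([-0.049, -0.137])) case foot (array([0.655, 0.087, 0.   ]), array([-0.12 ,  0.065])) (array([0.661, 0.062, 0.013]), array([-0.116,  0.04 ])) tray (array([ 0.622, -0.166,  0.026]), array([-0.171, -0.185])) (array([ 0.537, -0.207,  0.026]), array([-0.258, -0.219])) (array([ 0.467, -0.052,  0.026]), array([-0.318, -0.06 ])) (array([ 0.555, -0.015,  0.026]), array([-0.227, -0.03 ]))
```

Request:
carry_out(steps=[[0,0,-2,3,4,5,1],[0,0,-4,6,8,8,1],[0,0,-6,9,12,10,1],[0,0,-8,12,16,10,1],[0,0,-10,14,20,10,1],[0,0,-10.3,17,25,10,1],[0,0,-10.3,20,30,10,1],[0,0,-10.3,23,35,10,1],[0,0,-10.3,26,40,10,1],[0,0,-10.3,29,45,10,1],[0,0,-10.3,31,48,10,1],[0,0,-10.3,31,48,10,1]])

```text
time: 1.3
position: [0.4715, -0.149, 0.3225]
tool_rot: [3.139, 0.113, -0.0]
ft_force: [1.0, -1.3, 0.0]
grip_width: 1.0
grip_force: 0.0
```

```bash
python3 - <<'E'
from h import *
s=ctrl.get_state(); print({k:np.round(s[k],3).tolist() for k in("time","joint_positions","position","tool_rot")})
# tray contour -> world rectangle
for f,x0,x1,y0,y1 in(("s0",175,272,222,304),("d0",255,325,200,255)):
    p=np.load(f"pics/{f}.npz")["p"]; h=cv2.cvtColor(p,cv2.COLOR_RGB2HSV)[y0:y1,x0:x1]
    m=(((h[...,0]<32)|(h[...,1]<40))&(h[...,2]>120)).astype(np.uint8)
    m=cv2.morphologyEx(m,cv2.MORPH_CLOSE,np.ones((5,5)))
    cs=cv2.findContours(m,0,1)[0]; C=max(cs,key=cv2.contourArea)[:,0]+[x0,y0]
    for z in (.0,.013,.026):
        W=np.array([ray(f,u,v,z)[:2] for u,v in C],np.float32)*1000
        r=cv2.minAreaRect(W); print(f,z,np.round(r[0]),np.round(r[1]),round(r[2],1), tou(np.array(r[0])/1000).round(3))
snap("wrist","w1"); im=ctrl.get_image("wrist"); print(im["T_tool_cam"].round(3).tolist())
E
```

```text
{'time': 1.3, 'joint_positions': [0.807, -0.026, -0.539, 1.644, -0.013, 1.52, -1.23], 'position': [0.472, -0.149, 0.322], 'tool_rot': [3.139, 0.113, -0.0]}
s0 0.0 [ 538. -125.] [233. 195.] 81.3 [-0.251 -0.138]
s0 0.013 [ 545. -124.] [229. 192.] 81.3 [-0.245 -0.137]
s0 0.026 [ 551. -123.] [226. 189.] 81.3 [-0.238 -0.137]
d0 0.0 [ 568. -155.] [152. 287.] 35.8 [-0.223 -0.17 ]
d0 0.013 [ 556. -138.] [149. 281.] 35.8 [-0.235 -0.152]
d0 0.026 [ 543. -122.] [146. 275.] 35.8 [-0.246 -0.135]
[[0.0, -0.953, -0.304, 0.084], [1.0, -0.0, 0.0, 0.0], [-0.0, -0.304, 0.953, -0.163], [0.0, 0.0, 0.0, 1.0]]
```

View pics/w1.png

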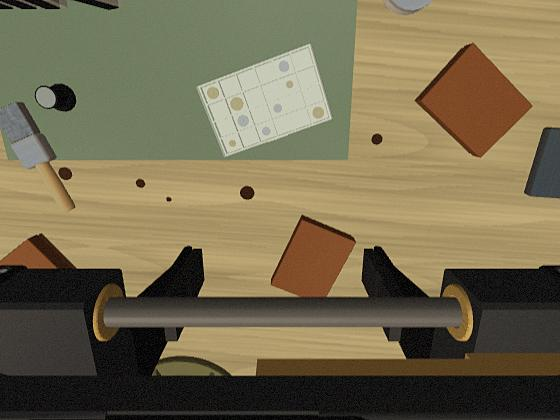

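Wrist view: tray corners at about (197,86), (311,44), (331,118) and (227,157). Loupe_b is at (45,97), and the brush runs from (15,110) to (70,210).

```bash
cat >> h.py <<'E'
from scipy.spatial.transform import Rotation as Ro
def wsnap(f):
    s=ctrl.get_state(); im=ctrl.get_image("wrist"); T=np.eye(4); T[:3,:3]=Ro.from_rotvec(s["tool_rot"]).as_matrix(); T[:3,3]=s["position"]
    cv2.imwrite(f"pics/{f}.png",im["pixels"][:,:,::-1]); np.savez(f"pics/{f}.npz",p=im["pixels"],K=im["camera_matrix"],T=T@im["T_tool_cam"])
def rect(f,Q,z=.026):
    W=np.array([ray(f,*q,z)[:2] for q in Q],np.float32)*1000; r=cv2.minAreaRect(W); return W.round(),r
E
python3 - <<'E'
from h import *
wsnap("w1")
W,r=rect("w1",[(197,86),(311,44),(331,118),(227,157)]); print(W.tolist(),r, tou(np.array(r[0])/1000))
for n,q,z in(("loupeb",(45,97),.034),("brush",(70,209),.008),("brush",(14,104),.008),("mat far",(357,5),0),("mat near",(349,158),0),("scene mat",0,0)):
    if q: P=ray("w1",*q,z); print(n,P.round(3),tou(P).round(3))
for q in((203.5,312),(168.5,245.5),(180,373)): P=ray("s0",*c(0,0),0) if 0 else ray("s0",*q,0); print(P.round(3),tou(P).round(3))
E
```

```text
[[569.0, -21.0], [631.0, -164.0], [544.0, -201.0], [479.0, -64.0]] ((554.4435424804688, -112.70396423339844), (99.04972839355469, 155.93917846679688), 23.488433837890625) [-0.23446492 -0.12675849]
loupeb [0.538 0.173 0.034] [-0.23  0.16]
brush [0.376 0.175 0.008] [-0.392  0.172]
brush [0.524 0.235 0.008] [-0.24   0.222]
mat far [ 0.685 -0.22   0.   ] [-0.111 -0.243]
mat near [ 0.489 -0.239  0.   ] [-0.309 -0.248]
[ 0.659 -0.171  0.   ] [-0.134 -0.192]
[ 0.487 -0.242  0.   ] [-0.311 -0.251]
[ 0.777 -0.224  0.   ] [-0.021 -0.254]
```

Request:
carry_out(steps=[[0.5,-7,0,0,3,0,1],[1,-14,0,0,6,0,1],[1.5,-21,0,0,9,0,1],[2,-28,0,0,11,0,1],[2.5,-35,0,0,11,0,1],[3,-42,0,0,11,0,1],[3.5,-49,0,0,11,0,1],[4,-55,0,0,11,0,1],[4.4,-62,0,0,11,0,1],[4.4,-62,0,0,11,0,1]])

```text
time: 2.45
position: [0.4911, -0.0168, 0.2144]
tool_rot: [3.049, 0.157, 0.573]
ft_force: [0.6, 1.5, 1.3]
grip_width: 0.998
grip_force: 0.0
```

```bash
cat > kin.py <<'E'
import numpy as np
from scipy.spatial.transform import Rotation as Ro
from scipy.optimize import least_squares
A=["z","y","z","y","z","y","z"]
def fk(q,p,sg):
    h,L1,L2,Lt,az=p[:5]; R=Ro.from_euler("z",az); P=np.array([0,0,h]);P=P*1.
    for i in range(7):
        R=R*Ro.from_euler(A[i],sg[i]*q[i])
        if i==1: P=P+R.apply([p[5],0,L1])
        if i==3: P=P+R.apply([p[6],0,L2])
    P=P+R.apply([0,0,Lt])
    return P,R*Ro.from_euler("z",p[7])
E
python3 - <<'E'
from h import *; from kin import *
import itertools
s=ctrl.get_state(); q3=s["joint_positions"]; print(q3.round(3))
D=[([1.33313639,.32175956,-.07010188,1.45155275,.02260257,1.37080904,-.05690483],[.1617584,-.62903446,.22156421],[-3.11502675,-.394266842,.00048]),
([0.807,-0.026,-0.539,1.644,-0.013,1.52,-1.23],[.4715,-.149,.3225],[3.139,.113,0]),(q3,s["position"],s["tool_rot"])]
best=[]
for a,b,cc,d,e7 in itertools.product((1,-1),repeat=5):
  for az in(0,np.pi/2,np.pi,-np.pi/2):
    sg=[a,1,b,1*d,cc,1*d if 0 else d,e7]
    def f(p):
        r=[]
        for q,P,w in D:
            X,R=fk(q,p,sg); r+=list((X-P)*3)+list((R.inv()*Ro.from_rotvec(w)).as_rotvec())
        return r
    z=least_squares(f,[.3,.45,.45,.3,az,0,0,0],max_nfev=60); best.append((z.cost,sg,z.x))
best.sort(key=lambda t:t[0])
for t in best[:3]: print(t[0],t[1],t[2].round(4).tolist())
E
```

```text
[ 0.379 -0.301 -0.347  2.132 -0.12   0.923 -1.386]
0.00026062165275800563 [-1, 1, -1, 1, -1, 1, -1] [0.2784, 0.4894, 0.5064, 0.3956, -0.0437, 0.0035, 0.0249, 1.5281]
0.0002606216527580141 [-1, 1, -1, 1, -1, 1, -1] [0.2784, 0.4894, 0.5064, 0.3956, -0.0437, 0.0035, 0.0249, 1.5281]
0.0002606216527580153 [-1, 1, -1, 1, -1, 1, -1] [0.2784, 0.4894, 0.5064, 0.3956, -0.0437, 0.0035, 0.0249, 1.5281]
```

```bash
cat >> kin.py <<'E'
SG=[-1,1,-1,1,-1,1,-1]; PK=[0.2784,0.4894,0.5064,0.3956,-0.0437,0.0035,0.0249,1.5281]
lo=np.array([-2.86,-.3,-1.38,.06,-1.56,.09,-2.69])+.02; hi=np.array([2.86,2.09,1.24,2.45,4.7,2.05,2.69])-.02
def toolR(yaw,tilt,spin):  # yaw of approach rel. unit x (left +), tilt from vertical, spin about tool axis; deg
    z=Ro.from_euler("z",4.06+yaw,degrees=True)*Ro.from_euler("y",-tilt,degrees=True)*Ro.from_rotvec([np.pi,0,0])
    return z*Ro.from_euler("z",spin,degrees=True)
def ik(P,R,seeds,reg=0):
    b=None
    for q0 in seeds:
        f=lambda q:(lambda X,r:np.r_[(X-P)*5,(R.inv()*r).as_rotvec(),reg*(q-q0)])(*fk(q,PK,SG))
        z=least_squares(f,np.clip(q0,lo+.01,hi-.01),bounds=(lo,hi),max_nfev=80)
        if b is None or z.cost<b.cost: b=z
        if b.cost<1e-6: break
    return b.cost,b.x
E
python3 - <<'E'
from h import *; from kin import *
rng=np.random.default_rng(0); cur=ctrl.get_state()["joint_positions"]
seeds=[cur]+[rng.uniform(lo,hi) for _ in range(14)]
for u in((-80,80),(-110,0)):
  P=np.r_[tow(np.array(u)/1000),.012]
  for t in(20,30,40,50,60,70):
    for y in(0,30):
        k,q=ik(P,toolR(y,t,0),seeds); print(u,t,y,"cost %.1e"%k,q.round(2).tolist() if k<1e-4 else "")
E
```

```text
(-80, 80) 20 0 cost 1.2e-22 [0.12, 0.43, -0.39, 1.87, 0.38, 0.56, -2.0]
(-80, 80) 20 30 cost 1.0e-29 [0.22, 0.45, -0.37, 1.83, -0.03, 0.59, -1.05]
(-80, 80) 30 0 cost 3.9e-21 [0.1, 0.37, -0.36, 2.02, 0.65, 0.3, -2.29]
(-80, 80) 30 30 cost 1.2e-21 [0.29, 0.41, -0.38, 1.96, -0.4, 0.38, -0.66]
(-80, 80) 40 0 cost 2.2e-22 [-0.0, 0.36, -0.26, 2.16, 1.97, 0.17, 2.65]
(-80, 80) 40 30 cost 1.9e-24 [0.44, 0.43, -0.46, 2.08, -1.14, 0.27, 0.15]
(-80, 80) 50 0 cost 5.3e-23 [0.46, 0.54, -0.78, 2.27, 2.48, 0.56, 2.32]
(-80, 80) 50 30 cost 8.1e-31 [1.16, 1.07, -1.29, 2.16, 1.91, 0.28, -2.37]
(-80, 80) 60 0 cost 4.8e-29 [0.15, 0.56, -0.44, 2.34, 2.85, 0.82, 1.88]
(-80, 80) 60 30 cost 7.2e-30 [-0.11, 0.58, 0.3, 2.22, 4.14, 0.94, 1.07]
(-80, 80) 70 0 cost 5.0e-22 [0.6, 1.01, -0.86, 2.36, 3.03, 1.24, 2.27]
(-80, 80) 70 30 cost 2.1e-24 [1.43, 1.75, -1.31, 2.22, 2.49, 0.32, -2.27]
(-110, 0) 20 0 cost 2.8e-29 [0.3, 0.38, -0.42, 1.94, 0.28, 0.52, -1.8]
(-110, 0) 20 30 cost 1.7e-28 [0.35, 0.41, -0.35, 1.88, -0.14, 0.6, -0.83]
(-110, 0) 30 0 cost 1.4e-26 [0.3, 0.33, -0.41, 2.1, 0.42, 0.24, -1.93]
(-110, 0) 30 30 cost 2.8e-28 [0.43, 0.38, -0.34, 2.0, -0.55, 0.45, -0.38]
(-110, 0) 40 0 cost 5.0e-30 [-0.49, 0.33, 0.48, 2.23, 4.18, 0.19, 0.46]
(-110, 0) 40 30 cost 1.6e-22 [0.59, 0.41, -0.43, 2.1, -1.11, 0.39, 0.25]
(-110, 0) 50 0 cost 1.5e-26 [-0.69, 0.45, 0.69, 2.34, 3.62, 0.51, 0.92]
(-110, 0) 50 30 cost 2.0e-25 [0.92, 0.56, -0.71, 2.18, -1.54, 0.36, 0.86]
(-110, 0) 60 0 cost 1.3e-30 [-0.74, 0.64, 0.73, 2.41, 3.4, 0.88, 1.0]
(-110, 0) 60 30 cost 3.5e-19 [1.46, 1.28, -1.26, 2.21, 1.91, 0.12, -2.05]
(-110, 0) 70 0 cost 1.1e-18 [-1.09, 1.2, 0.99, 2.43, 3.14, 1.24, 0.55]
(-110, 0) 70 30 cost 1.2e-19 [1.59, 1.6, -1.25, 2.21, 1.91, 0.12, -1.74]
```

```bash
cat > srch.py <<'E'
from kin import *
g=lambda a,b,n:np.linspace(a,b,n)
def box(x,y,z,n=(4,7,6)): return np.array(np.meshgrid(g(*x,n[0]),g(*y,n[1]),g(*z,n[2]))).reshape(3,-1).T
body=box((-37,37),(-95,95),(-300,-70),(5,11,14))
def fing(o): return np.r_[box((-9.5,9.5),(o,o+15),(-70,0),(3,3,36)),box((-9.5,9.5),(-o-15,-o),(-70,0),(3,3,36))]
def sd(P,b): # box clearance
    c=[(l+h)/2 for l,h in b]; r=[(h-l)/2 for l,h in b]; return np.linalg.norm(np.maximum(np.abs(P-c)-r,0),axis=1)
def shade(P): 
    r=np.maximum(np.hypot(P[:,0]+55,P[:,1])-70,0); z=np.maximum(185-P[:,2],0); return np.where(P[:,2]>300,99,np.hypot(r,z))
E
python3 - <<'E'
from srch import *
res=[]
un=Ro.from_euler("z",-4.06,degrees=True)
for o in(0,43.5):
 F=fing(o)
 for t in range(20,51,5):
  for yw in range(-20,71,10):
   for sp in range(-90,91,15):
    R=un*toolR(yw,t,sp); f=R.apply(F); b=R.apply(body)
    dz=4-f[:,2].min(); f=f+[0,0,dz]; b=b+[0,0,dz]
    low=f[f[:,2]<16]; i=low[:,1].argmax()
    if low[i,1]<f[f[:,2]<120][:,1].max()-1: continue
    for cx in(-75,-90):
      s=np.array([cx,92,0])-low[i]*[1,1,0]; 
      row=min(sd(b+s,[(-115,-25),(92,216),(0,120)]).min(),99)
      lou=min(sd(q+s+[0,k,0],[(-250,-210),(132,176),(0,36)]).min() for q in(b,f) for k in(0,-60))
      sh=min(shade(q+s+[0,k,0]).min() for k in(0,-20,-40,-60) for q in(b,f))
      bench=(b[:,2]).min()
      res.append((min(row,lou,sh,bench),o,t,yw,sp,cx,round(row),round(lou),round(sh),round(bench),(s+[0,0,dz]).round(1).tolist()))
res.sort(key=lambda r:-r[0])
for r in res[:14]: print(r)
E
```

```text
(np.float64(4.505671784476384), 0, 45, 10, -30, -90, 5, 6, 7, 8, [-87.4, 74.4, 15.1])
(np.float64(2.4986273819248623), 0, 40, 20, -15, -90, 3, 14, 2, 27, [-88.0, 74.7, 12.4])
(np.float64(1.960174630578507), 0, 40, 10, -15, -90, 2, 6, 15, 27, [-91.1, 74.6, 12.4])
(np.float64(1.7625453447546704), 0, 35, 30, 0, -90, 2, 18, 3, 46, [-89.2, 75.1, 9.4])
(np.float64(1.6583593910482932), 43.5, 40, 20, -15, -90, 3, 57, 2, 34, [-65.5, 38.2, 19.6])
(np.float64(1.584580371478637), 0, 45, 20, -30, -90, 9, 16, 2, 8, [-84.4, 75.2, 15.1])
(np.float64(0.43979217157351513), 0, 40, 0, -15, -90, 0, 14, 28, 27, [-94.1, 75.1, 12.4])
(np.float64(0.0), 0, 20, 0, -90, -75, 0, 42, 0, 42, [-56.8, 82.5, 9.1])
(np.float64(0.0), 0, 20, 0, -90, -90, 0, 29, 0, 42, [-71.8, 82.5, 9.1])
(np.float64(0.0), 0, 20, 0, -75, -75, 0, 46, 0, 41, [-60.3, 78.9, 9.8])
(np.float64(0.0), 0, 20, 0, -75, -90, 0, 32, 0, 41, [-75.3, 78.9, 9.8])
(np.float64(0.0), 0, 20, 0, -60, -75, 0, 44, 0, 41, [-64.5, 76.3, 10.1])
(np.float64(0.0), 0, 20, 0, -60, -90, 0, 33, 0, 41, [-79.5, 76.3, 10.1])
(np.float64(0.0), 0, 20, 0, -45, -75, 0, 34, 0, 44, [-69.3, 74.7, 9.9])
```

```bash
python3 - <<'E'
from srch import *
res=[]
un=Ro.from_euler("z",-4.06,degrees=True)
for o in(0,43.5):
 F=fing(o)
 for t in range(30,76,5):
  for yw in range(-10,41,5):
   for sp in range(-60,61,10):
    R=un*toolR(yw,t,sp); f=R.apply(F); b=R.apply(body)
    dz=4-f[:,2].min(); f=f+[0,0,dz]; b=b+[0,0,dz]
    low=f[f[:,2]<16]; i=low[:,1].argmax()
    if low[i,1]<f[f[:,0]>low[i,0]-15][:,1].max()-1: continue
    for cx in(-80,-97):
      s=np.array([cx,92,0])-low[i]*[1,1,0]
      row=min(sd(b+s,[(-115,-25),(92,216),(0,120)]).min(),99)
      if row<5: continue
      lou=min(sd(q+s+[0,k,0],[(-250,-210),(132,176),(0,36)]).min() for q in(b,f) for k in(0,-60))
      sh=min(shade(q+s+[0,k,0]).min() for k in(0,-20,-40,-60) for q in(b,f))
      res.append((min(row,lou,sh,b[:,2].min()).round(1),o,t,yw,sp,cx,round(row),round(lou),round(sh),round(b[:,2].min()),(s+[0,0,dz]).round(1).tolist()))
res.sort(key=lambda r:-r[0])
for cx in(-80,-97):
  for T in((30,45),(50,75)):
    for r in [r for r in res if r[5]==cx and T[0]<=r[2]<=T[1]][:4]: print(r)
E
```

```text
(np.float64(0.0), 0, 40, 40, -50, -80, 6, 42, 0, 7, [-66.0, 81.7, 15.3])
(np.float64(0.0), 0, 40, 40, -20, -80, 7, 43, 0, 23, [-71.1, 76.8, 13.0])
(np.float64(0.0), 0, 45, 25, -40, -80, 6, 27, 0, 2, [-71.0, 76.8, 16.0])
(np.float64(0.0), 0, 45, 30, -40, -80, 7, 29, 0, 2, [-69.8, 77.6, 16.0])
(np.float64(9.5), 43.5, 60, 10, 0, -80, 10, 26, 82, 15, [-69.8, 34.4, 12.2])
(np.float64(8.9), 43.5, 60, 20, 10, -80, 9, 12, 85, 10, [-91.1, 133.5, 20.9])
(np.float64(8.8), 43.5, 60, 25, 10, -80, 9, 9, 80, 10, [-94.7, 132.4, 20.9])
(np.float64(8.7), 43.5, 65, 5, 0, -80, 14, 15, 97, 9, [-74.9, 33.7, 12.6])
(np.float64(7.4), 43.5, 40, 5, -20, -97, 7, 34, 13, 33, [-83.5, 34.7, 22.6])
(np.float64(7.3), 0, 40, 15, -20, -97, 10, 9, 7, 23, [-95.3, 74.5, 13.0])
(np.float64(7.2), 0, 45, 20, 10, -97, 7, 25, 55, 25, [-93.7, 77.5, 12.5])
(np.float64(6.8), 43.5, 40, 0, -20, -97, 7, 28, 18, 33, [-88.5, 33.8, 22.6])
(np.float64(19.0), 43.5, 55, 10, 0, -97, 19, 24, 79, 22, [-86.8, 34.4, 11.8])
(np.float64(15.2), 43.5, 60, 10, 0, -97, 25, 23, 90, 15, [-86.8, 34.4, 12.2])
(np.float64(14.5), 43.5, 55, 5, 0, -97, 18, 15, 84, 22, [-91.9, 33.7, 11.8])
(np.float64(13.5), 0, 50, 20, 10, -97, 14, 20, 68, 18, [-93.5, 77.5, 13.2])
```

```bash
python3 - <<'E'
from h import *; from kin import *
cur=np.array([.35,.41,-.35,1.88,-.14,.6,-.83])
for t,y,sp,u,z,o in((45,20,10,(-93.7,77.5),.0125,0),(50,20,10,(-93.5,77.5),.0132,0),(55,10,0,(-86.8,34.4),.012,1),(60,10,0,(-86.8,34.4),.012,1)):
  for dy in(0,-55):
    P=np.r_[tow((np.array(u)+[-4,dy])/1000),z]
    for b5,nm in((-.7,"nat"),(2.8,"flip")):
      for flip in(0,180):
        q0=cur.copy(); q0[4]=b5; 
        seeds=[q0+[0,0,0,0,0,0,d] for d in(0,1.5,-1.5,2.5)]
        k,q=ik(P,toolR(y,t,sp+flip),seeds,reg=1e-3); print(t,y,dy,nm,flip,"%.0e"%k,q.round(2).tolist() if k<3e-5 else "")
E
```

```text
45 20 0 nat 0 3e-03 
45 20 0 nat 180 5e-06 [1.09, 0.96, -1.33, 2.22, 2.01, 0.45, 0.22]
45 20 0 flip 0 9e-07 [0.58, 0.44, -0.66, 2.23, 3.79, 0.18, 1.21]
45 20 0 flip 180 5e-07 [0.82, 0.56, -0.93, 2.22, 2.9, 0.14, -0.95]
45 20 -55 nat 0 9e-04 
45 20 -55 nat 180 4e-06 [1.19, 0.91, -1.28, 2.2, 1.89, 0.32, 0.39]
45 20 -55 flip 0 1e-06 [0.87, 0.53, -0.85, 2.2, 3.96, 0.11, 1.2]
45 20 -55 flip 180 1e-06 [1.05, 0.68, -1.08, 2.2, 2.31, 0.11, -0.18]
50 20 0 nat 0 1e-02 
50 20 0 nat 180 1e-02 
50 20 0 flip 0 8e-07 [0.4, 0.43, -0.42, 2.27, 3.83, 0.38, 1.15]
50 20 0 flip 180 6e-07 [0.9, 0.65, -0.99, 2.27, 3.06, 0.27, -1.01]
50 20 -55 nat 0 5e-03 
50 20 -55 nat 180 5e-06 [1.28, 1.14, -1.36, 2.24, 2.13, 0.44, 0.34]
50 20 -55 flip 0 8e-07 [1.02, 0.66, -0.98, 2.25, 3.43, 0.2, 1.86]
50 20 -55 flip 180 8e-07 [1.09, 0.73, -1.06, 2.25, 3.08, 0.19, -0.88]
55 10 0 nat 0 3e-02 
55 10 0 nat 180 7e-06 [1.19, 1.29, -1.36, 2.32, 2.54, 0.75, 0.1]
55 10 0 flip 0 7e-07 [0.2, 0.45, -0.2, 2.33, 3.51, 0.58, 1.47]
55 10 0 flip 180 4e-07 [0.7, 0.58, -0.74, 2.33, 3.22, 0.52, -1.19]
55 10 -55 nat 0 2e-02 
55 10 -55 nat 180 7e-06 [1.32, 1.29, -1.36, 2.3, 2.49, 0.63, 0.23]
55 10 -55 flip 0 8e-07 [0.35, 0.46, -0.21, 2.31, 3.73, 0.58, 1.37]
55 10 -55 flip 180 6e-07 [0.93, 0.64, -0.84, 2.3, 3.35, 0.44, -1.15]
60 10 0 nat 0 5e-02 
60 10 0 nat 180 8e-06 [1.23, 1.41, -1.32, 2.35, 2.75, 0.78, 0.07]
60 10 0 flip 0 8e-07 [0.19, 0.52, -0.17, 2.36, 3.5, 0.76, 1.51]
60 10 0 flip 180 5e-07 [0.64, 0.62, -0.64, 2.36, 3.35, 0.69, -1.27]
60 10 -55 nat 0 4e-02 
60 10 -55 nat 180 7e-06 [1.39, 1.5, -1.36, 2.33, 2.65, 0.69, 0.31]
60 10 -55 flip 0 8e-07 [0.32, 0.52, -0.15, 2.33, 3.69, 0.76, 1.43]
60 10 -55 flip 180 7e-07 [0.87, 0.68, -0.74, 2.33, 3.49, 0.61, -1.25]
```

Request:
carry_out(steps=[[-0.5,7,0,0,0,-2,1],[-1,14,0,0,0,-4,1],[-1.4,20,0,0,0,-6,1],[-1.4,20,0,0,0,-6,1],[-1.4,20,0,0,0,-6,1],[-1.4,20,0,0,0,-6,1]])

```text
time: 3.05
position: [0.4905, -0.0274, 0.1549]
tool_rot: [3.085, 0.14, 0.031]
ft_force: [-0.0, -0.4, -0.5]
grip_width: 1.004
grip_force: 0.0
```

```bash
python3 - <<'E'
from h import *
s=ctrl.get_state(); print(s["joint_positions"].round(3), s["position"].round(3)); z=Ro.from_rotvec(s["tool_rot"]).as_matrix(); print(z.round(3))
E
```

```text
[ 0.427  0.032 -0.47   1.93   0.074  1.164 -1.552] [ 0.491 -0.027  0.155]
[[ 0.996  0.09   0.023]
 [ 0.091 -0.994 -0.053]
 [ 0.018  0.055 -0.998]]
```

```bash
cat > plan.py <<'E'
from h import *; from kin import *
def deltas(way,step=7.5,mm=40):
    """way: (yaw,tilt,spin,unit xy mm,z mm). prints turn(deg)/shift(cm) rows from current pose, and local-IK check"""
    s=ctrl.get_state(); R0=Ro.from_rotvec(s["tool_rot"]); P0=s["position"]; q=s["joint_positions"]; R,P=R0,P0
    for w in way:
        Rt=toolR(w[0],w[1],w[2]); Pt=np.r_[tow(np.array(w[3])/1000),w[4]/1000]
        a=np.degrees((Rt*R.inv()).magnitude()); n=int(np.ceil(max(a/step,np.linalg.norm(Pt-P)*1000/mm,1)))
        tv=(Rt*R.inv()).as_rotvec()
        for i in range(1,n+1):
            Ri=Ro.from_rotvec(tv*i/n)*R; Pi=P+(Pt-P)*i/n; k,q=ik(Pi,Ri,[q],reg=2e-3)
        R,P=Rt,Pt
        print(w,"n",n,"turn",np.degrees((Rt*R0.inv()).as_rotvec()).round(1).tolist(),"shift",((Pt-P0)*100).round(1).tolist(),"c %.0e"%k,q.round(2).tolist())
E
sed -i 's/np.savez("unit.npz",o=o/&/' h.py
python3 - <<'E'
from plan import *
o,R=unit(); np.savez("unit.npz",o=o-.004*R[:,0]+.002*R[:,1],R=R)
for sgn in(1,-1):
  print(sgn); deltas([(0,5,sgn*90,(-220,-30),180),(0,5,sgn*180,(-220,-30),180),(0,25,sgn*180,(-220,-30),160),(-20,38,sgn*180,(-220,-30),150),(-25,50,sgn*180,(-220,-30),150),(0,57,sgn*180,(-220,-30),150),(10,57,sgn*180,(-220,-30),150)])
E
```

```text
1
(0, 5, 90, (-220, -30), 180) n 13 turn [7.6, -5.0, -90.9] shift [6.7, 1.4, 2.5] c 4e-03 [-0.98, 0.34, 1.22, 1.76, -0.41, 1.25, -2.67]
(0, 5, 180, (-220, -30), 180) n 13 turn [-9.7, 4.1, 178.4] shift [6.7, 1.4, 2.5] c 4e-01 [-1.07, -0.21, 1.22, 2.43, -1.54, 0.11, -2.67]
(0, 25, 180, (-220, -30), 160) n 3 turn [-40.4, 1.5, 173.6] shift [6.7, 1.4, 0.5] c 1e-01 [-1.07, -0.24, 1.22, 2.43, -1.54, 0.11, -2.67]
(-20, 38, 180, (-220, -30), 150) n 4 turn [-53.4, 9.2, 149.6] shift [6.7, 1.4, -0.5] c 2e-01 [-1.02, -0.28, 1.22, 2.43, -1.54, 0.11, -2.67]
(-25, 50, 180, (-220, -30), 150) n 2 turn [-67.2, 13.3, 139.2] shift [6.7, 1.4, -0.5] c 2e-01 [-1.0, -0.28, 1.22, 2.43, -1.54, 0.13, -2.67]
(0, 57, 180, (-220, -30), 150) n 4 turn [-86.1, -2.7, 155.2] shift [6.7, 1.4, -0.5] c 4e-02 [-0.93, -0.21, 1.22, 2.43, -1.54, 0.34, -2.67]
(10, 57, 180, (-220, -30), 150) n 2 turn [83.9, 10.0, -151.8] shift [6.7, 1.4, -0.5] c 1e-02 [-0.81, -0.12, 1.22, 2.43, -1.5, 0.56, -2.67]
-1
(0, 5, -90, (-220, -30), 180) n 12 turn [-2.2, -0.8, 88.8] shift [6.7, 1.4, 2.5] c 4e-08 [0.5, 0.12, -0.55, 1.8, 0.06, 1.15, -0.0]
(0, 5, -180, (-220, -30), 180) n 12 turn [-9.7, 4.1, 178.4] shift [6.7, 1.4, 2.5] c 3e-08 [0.61, 0.13, -0.68, 1.8, 0.08, 1.15, 1.55]
(0, 25, -180, (-220, -30), 160) n 3 turn [-40.4, 1.5, 173.6] shift [6.7, 1.4, 0.5] c 1e-07 [0.64, -0.13, -0.58, 2.14, -0.22, 0.69, 1.83]
(-20, 38, -180, (-220, -30), 150) n 4 turn [-53.4, 9.2, 149.6] shift [6.7, 1.4, -0.5] c 3e-07 [0.76, -0.28, -0.87, 2.32, 0.07, 0.38, 1.07]
(-25, 50, -180, (-220, -30), 150) n 2 turn [-67.2, 13.3, 139.2] shift [6.7, 1.4, -0.5] c 2e-04 [0.73, -0.28, -1.03, 2.43, 1.05, 0.32, -0.09]
(0, 57, -180, (-220, -30), 150) n 4 turn [-86.1, -2.7, 155.2] shift [6.7, 1.4, -0.5] c 2e-02 [-0.72, -0.28, 0.8, 2.43, -0.31, 0.12, 2.1]
(10, 57, -180, (-220, -30), 150) n 2 turn [83.9, 10.0, -151.8] shift [6.7, 1.4, -0.5] c 2e-02 [-0.7, -0.28, 0.83, 2.43, -0.74, 0.19, 2.67]
```

```bash
python3 - <<'E'
from plan import *
for x,y,z in((-140,20,80),(-140,20,50),(-110,20,60)):
 for yw in(-15,-30):
  print(x,y,z); deltas([(0,5,-90,(-220,-30),160),(0,5,-180,(-180,0),160),(0,25,-180,(x,y),z),(yw/2,35,-180,(x,y),z),(yw,45,-180,(x,y),z),(yw/2,55,-180,(x,y),z),(0,57,-180,(x,y),z),(10,57,-180,(x,y),z)])
E
```

```text
-140 20 80
(0, 5, -90, (-220, -30), 160) n 12 turn [-2.2, -0.8, 88.8] shift [6.7, 1.4, 0.5] c 3e-08 [0.5, 0.14, -0.56, 1.83, 0.08, 1.11, -0.01]
(0, 5, -180, (-180, 0), 160) n 12 turn [-9.7, 4.1, 178.4] shift [10.5, 4.7, 0.5] c 3e-08 [0.58, 0.26, -0.76, 1.74, 0.2, 1.13, 1.41]
(0, 25, -180, (-140, 20), 80) n 3 turn [-40.4, 1.5, 173.6] shift [14.4, 6.9, -7.5] c 1e-07 [0.56, 0.2, -0.73, 2.06, 0.29, 0.51, 1.29]
(-7.5, 35, -180, (-140, 20), 80) n 2 turn [-53.0, 3.7, 162.4] shift [14.4, 6.9, -7.5] c 5e-07 [0.35, 0.12, -0.55, 2.21, 0.68, 0.29, 0.72]
(-15, 45, -180, (-140, 20), 80) n 2 turn [-64.4, 7.4, 150.6] shift [14.4, 6.9, -7.5] c 1e-06 [0.18, 0.14, -0.5, 2.32, 1.69, 0.38, -0.46]
(-7.5, 55, -180, (-140, 20), 80) n 2 turn [-80.6, 2.9, 150.7] shift [14.4, 6.9, -7.5] c 2e-04 [0.99, 0.61, -1.36, 2.43, 2.26, 0.82, -0.57]
(0, 57, -180, (-140, 20), 80) n 2 turn [-86.1, -2.7, 155.2] shift [14.4, 6.9, -7.5] c 2e-03 [1.13, 0.6, -1.36, 2.43, 2.43, 0.61, -0.54]
(10, 57, -180, (-140, 20), 80) n 2 turn [83.9, 10.0, -151.8] shift [14.4, 6.9, -7.5] c 5e-04 [1.31, 0.7, -1.36, 2.43, 2.75, 0.41, -0.53]
-14
[... 4809 characters left out ...]
49, 1.21]
(-15.0, 35, -180, (-110, 20), 60) n 3 turn [-50.8, 6.9, 155.5] shift [17.4, 7.2, -9.5] c 5e-07 [0.09, 0.22, -0.36, 2.14, 0.96, 0.36, 0.3]
(-30, 45, -180, (-110, 20), 60) n 3 turn [-59.0, 14.8, 137.3] shift [17.4, 7.2, -9.5] c 1e-07 [-0.16, 0.3, -0.29, 2.16, 1.47, 0.63, -0.54]
(-15.0, 55, -180, (-110, 20), 60) n 3 turn [-77.6, 7.9, 144.7] shift [17.4, 7.2, -9.5] c 3e-07 [-0.04, 0.31, -0.32, 2.36, 2.29, 0.63, -1.08]
(0, 57, -180, (-110, 20), 60) n 3 turn [-86.1, -2.7, 155.2] shift [17.4, 7.2, -9.5] c 2e-07 [0.28, 0.32, -0.4, 2.42, 3.03, 0.57, -1.41]
(10, 57, -180, (-110, 20), 60) n 2 turn [83.9, 10.0, -151.8] shift [17.4, 7.2, -9.5] c 2e-07 [0.53, 0.34, -0.5, 2.39, 3.54, 0.53, -1.63]
```

Request:
carry_out(steps=[[-2,-1,45,4,1,1,1],[-2,-1,45,4,1,1,1],[-2,-1,45,4,1,1,1],[-2,-1,45,4,1,1,1],[-2,-1,45,4,1,1,1],[-2,-1,89,6.7,1.4,1,1],[-2,-1,89,6.7,1.4,1,1],[-2,-1,89,6.7,1.4,1,1],[-2,-1,89,6.7,1.4,1,1],[-2,-1,89,6.7,1.4,1,1],[-2,-1,89,6.7,1.4,1,1],[-2,-1,89,6.7,1.4,1,1]])

```text
time: 4.25
position: [0.5577, -0.0136, 0.166]
tool_rot: [2.094, 2.256, 0.1]
ft_force: [-0.6, -0.4, -0.2]
grip_width: 0.999
grip_force: 0.0
```

Request:
carry_out(steps=[[0,0,45,0,0,0,1],[0,0,45,0,0,0,1],[0,0,45,0,0,0,1],[0,0,45,0,0,0,1],[0,0,45,0,0,0,1],[0,0,90,0,0,0,1],[0,0,90,0,0,0,1],[0,0,90,0,0,0,1],[0,0,90,0,0,0,1],[0,0,90,0,0,0,1],[0,0,90,0,0,0,1],[0,0,90,0,0,0,1]])

```text
time: 5.45
position: [0.5579, -0.0128, 0.1649]
tool_rot: [0.116, -3.134, -0.132]
ft_force: [-0.7, 0.3, -0.3]
grip_width: 1.0
grip_force: 0.0
```

```bash
python3 - <<'E'
from plan import *
s=ctrl.get_state(); print(s["time"],s["joint_positions"].round(3), s["position"].round(3), tou(s["position"]))
deltas([(0,25,-180,(-170,-10),100),(-7.5,35,-180,(-145,-10),85),(-15,45,-180,(-135,-10),70),(-12,50,-180,(-110,-10),60),(-7.5,55,-180,(-110,-5),60),(0,57,-180,(-110,0),60),(10,57,-180,(-110,0),60)])
E
```

```text
5.45 [ 0.65   0.236 -0.704  1.732  0.072  1.232  1.579] [ 0.558 -0.013  0.165] [-0.21997577 -0.02939743]
(0, 25, -180, (-170, -10), 100) n 4 turn [-2.9, -25.2, -1.2] shift [4.8, 2.3, -6.5] c 9e-08 [0.65, 0.09, -0.72, 2.1, 0.07, 0.53, 1.53]
(-7.5, 35, -180, (-145, -10), 85) n 2 turn [-4.4, -35.0, -8.9] shift [7.3, 2.5, -8.0] c 6e-07 [0.43, 0.1, -0.56, 2.22, 0.51, 0.26, 0.95]
(-15, 45, -180, (-135, -10), 70) n 2 turn [-7.2, -44.8, -16.3] shift [8.3, 2.5, -9.5] c 2e-06 [0.26, 0.17, -0.5, 2.32, 1.83, 0.34, -0.54]
(-12, 50, -180, (-110, -10), 60) n 1 turn [-6.1, -49.9, -13.5] shift [10.8, 2.7, -10.5] c 7e-07 [0.38, 0.28, -0.61, 2.33, 2.28, 0.46, -0.88]
(-7.5, 55, -180, (-110, -5), 60) n 1 turn [-4.1, -55.0, -9.4] shift [10.8, 3.2, -10.5] c 4e-07 [0.5, 0.35, -0.7, 2.39, 2.62, 0.58, -1.08]
(0, 57, -180, (-110, 0), 60) n 2 turn [-0.3, -57.1, -2.5] shift [10.8, 3.7, -10.5] c 8e-08 [0.68, 0.4, -0.77, 2.41, 2.96, 0.57, -1.2]
(10, 57, -180, (-110, 0), 60) n 2 turn [4.7, -57.0, 6.6] shift [10.8, 3.7, -10.5] c 2e-07 [0.97, 0.49, -0.92, 2.38, 3.38, 0.45, -1.29]
```

Request:
carry_out(steps=[[-1.5,-12,-0.6,2.5,1.2,-3,1],[-2.9,-25,-1.2,4.8,2.3,-6.5,1],[-2.9,-25,-1.2,4.8,2.3,-6.5,1],[-3.6,-30,-5,6,2.4,-7.2,1],[-4.4,-35,-8.9,7.3,2.5,-8,1],[-4.4,-35,-8.9,7.3,2.5,-8,1],[-5.8,-40,-12.5,7.8,2.5,-8.7,1],[-5.8,-40,-12.5,7.8,2.5,-8.7,1],[-7.2,-44.8,-16.3,8.3,2.5,-9.5,1],[-7.2,-44.8,-16.3,8.3,2.5,-9.5,1],[-7.2,-44.8,-16.3,8.3,2.5,-9.5,1],[-7.2,-44.8,-16.3,8.3,2.5,-9.5,1]])

```text
time: 6.65
position: [0.6408, 0.0126, 0.07]
tool_rot: [0.227, 2.345, -0.089]
ft_force: [0.9, -0.3, 0.6]
grip_width: 1.002
grip_force: 0.0
```

```bash
python3 - <<'E'
from plan import *
s=ctrl.get_state(); print(s["time"],s["joint_positions"].round(3), s["position"].round(3), tou(s["position"]))
deltas([(-15,45,-180,(-135,-10),70),(-12,50,-180,(-110,-10),60),(-7.5,55,-180,(-110,-5),60),(0,57,-180,(-110,0),60),(10,57,-180,(-110,0),60)])
E
```

```text
6.65 [ 0.217  0.128 -0.454  2.3    1.648  0.336 -0.354] [0.641 0.013 0.07 ] [-0.13545442 -0.00988203]
(-15, 45, -180, (-135, -10), 70) n 1 turn [-0.2, 0.1, 0.0] shift [0.0, -0.0, 0.0] c 1e-07 [0.23, 0.17, -0.47, 2.32, 1.83, 0.34, -0.55]
(-12, 50, -180, (-110, -10), 60) n 1 turn [-1.0, -4.8, 3.0] shift [2.5, 0.2, -1.0] c 8e-07 [0.35, 0.28, -0.59, 2.33, 2.29, 0.45, -0.89]
(-7.5, 55, -180, (-110, -5), 60) n 1 turn [-1.4, -9.8, 7.5] shift [2.5, 0.7, -1.0] c 4e-07 [0.48, 0.34, -0.68, 2.39, 2.63, 0.57, -1.1]
(0, 57, -180, (-110, 0), 60) n 2 turn [-0.9, -11.9, 15.0] shift [2.5, 1.2, -1.0] c 9e-08 [0.66, 0.39, -0.75, 2.41, 2.97, 0.57, -1.22]
(10, 57, -180, (-110, 0), 60) n 2 turn [0.1, -12.0, 24.9] shift [2.5, 1.2, -1.0] c 2e-07 [0.95, 0.47, -0.9, 2.38, 3.4, 0.46, -1.32]
```

Works as modelled. I'll finish the turn-over.

Request:
carry_out(steps=[[-1,-4.8,3,2.5,0.2,-1,1],[-1,-4.8,3,2.5,0.2,-1,1],[-1.4,-9.8,7.5,2.5,0.7,-1,1],[-1.4,-9.8,7.5,2.5,0.7,-1,1],[-0.9,-11.9,15,2.5,1.2,-1,1],[-0.9,-11.9,15,2.5,1.2,-1,1],[0,-12,20,2.5,1.2,-1,1],[0,-12,25,2.5,1.2,-1,1],[0,-12,25,2.5,1.2,-1,1],[0,-12,25,2.5,1.2,-1,1]])

```text
time: 7.65
position: [0.6661, 0.0216, 0.0594]
tool_rot: [-0.264, 2.137, 0.136]
ft_force: [1.2, 0.3, 0.0]
grip_width: 1.003
grip_force: 0.0
```

```bash
python3 - <<'E'
from plan import *
wsnap("w2"); snap("side","d2")
a=cv2.imread("pics/d2.png")[140:320,90:350]; b=cv2.imread("pics/w2.png")
cv2.imwrite("pics/c2.png",np.hstack([cv2.resize(a,(400,277),interpolation=2),cv2.resize(b,(369,277))]))
s=ctrl.get_state(); print(s["time"],s["joint_positions"].round(3), s["position"].round(3), tou(s["position"]))
deltas([(10,57,-180,(-110,-35),30),(10,57,-180,(-87,-30),12.5),(10,57,-180,(-87,20),12.5),(10,57,-180,(-87,34.4),12.5)])
E
```

```text
7.75 [ 0.758  0.322 -0.715  2.353  3.488  0.415 -1.536] [0.666 0.024 0.059] [-0.10973288 -0.00059682]
(10, 57, -180, (-110, -35), 30) n 2 turn [0.3, -0.1, -0.0] shift [0.2, -3.4, -2.9] c 2e-08 [0.83, 0.5, -0.66, 2.36, 3.64, 0.53, -1.5]
(10, 57, -180, (-87, -30), 12.5) n 1 turn [0.3, -0.1, -0.0] shift [2.5, -2.8, -4.7] c 4e-08 [0.76, 0.57, -0.62, 2.31, 3.58, 0.54, -1.44]
(10, 57, -180, (-87, 20), 12.5) n 2 turn [0.3, -0.1, -0.0] shift [2.1, 2.2, -4.7] c 3e-08 [0.61, 0.55, -0.59, 2.34, 3.39, 0.59, -1.36]
(10, 57, -180, (-87, 34.4), 12.5) n 1 turn [0.3, -0.1, -0.0] shift [2.0, 3.7, -4.7] c 1e-08 [0.57, 0.55, -0.59, 2.34, 3.34, 0.6, -1.34]
```

View pics/c2.png

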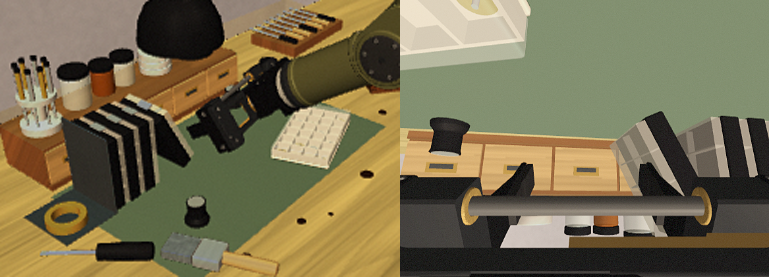

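The side view shows the hand low and tilted in front of the leaning case, and the wrist view shows the case and the row (at right, ~(660,140)) clear of the fingers. The wrist camera hangs below the hand, so I'll use shut fingers at tilt 50, yaw 20.

```bash
python3 - <<'E'
from plan import *
deltas([(15,54,-175,(-110,5),50),(20,50,-170,(-103,15),35),(20,50,-170,(-94,17),13.5),(20,50,-170,(-94,40),13.5),(20,50,-170,(-94,77.5),13.5)])
print("per cm unit y:",tow([0,.01])-tow([0,0]))
E
```

```text
(15, 54, -175, (-110, 5), 50) n 1 turn [3.4, 4.0, 2.1] shift [-0.1, 0.6, -0.9] c 3e-07 [0.94, 0.46, -0.85, 2.34, 3.71, 0.36, -1.65]
(20, 50, -170, (-103, 15), 35) n 1 turn [5.7, 9.1, 4.0] shift [0.6, 1.6, -2.4] c 2e-07 [1.04, 0.56, -0.98, 2.26, 3.79, 0.18, -1.69]
(20, 50, -170, (-94, 17), 13.5) n 1 turn [5.7, 9.1, 4.0] shift [1.4, 1.9, -4.6] c 6e-08 [0.94, 0.59, -0.87, 2.25, 3.75, 0.23, -1.65]
(20, 50, -170, (-94, 40), 13.5) n 1 turn [5.7, 9.1, 4.0] shift [1.3, 4.2, -4.6] c 4e-08 [0.85, 0.56, -0.82, 2.26, 3.67, 0.26, -1.63]
(20, 50, -170, (-94, 77.5), 13.5) n 1 turn [5.7, 9.1, 4.0] shift [1.0, 7.9, -4.6] c 1e-07 [0.69, 0.51, -0.75, 2.27, 3.54, 0.3, -1.6]
per cm unit y: [-0.00070775  0.00997492]
```

Request:
carry_out(steps=[[3.4,4,2.1,-0.1,0.6,-0.9,0.5],[3.4,4,2.1,-0.1,0.6,-0.9,0],[5.7,9.1,4,0.6,1.5,-2.4,0],[5.7,9.1,4,0.6,1.5,-2.4,0],[5.7,9.1,4,1,1.5,-3.5,0],[5.7,9.1,4,1.4,1.5,-4.3,0],[5.7,9.1,4,1.4,1.5,-4.6,0],[5.7,9.1,4,1.4,1.5,-4.6,0],[5.7,9.1,4,1.4,1.5,-4.6,0]])

```text
time: 8.65
position: [0.6794, 0.0404, 0.0133]
tool_rot: [-0.285, 2.269, 0.314]
ft_force: [-0.3, 0.4, -0.0]
grip_width: 0.267
grip_force: 0.0
```

Request:
carry_out(steps=[[0,0,0,0,0.3,0,0],[0,0,0,0,0.6,0,0],[0,0,0,0,0.9,0,0],[0,0,0,-0.1,1.2,0,0],[0,0,0,-0.1,1.5,0,0],[0,0,0,-0.1,1.8,0,0],[0,0,0,-0.1,2.1,0,0],[0,0,0,-0.1,2.4,0,0],[0,0,0,-0.2,2.7,0,0],[0,0,0,-0.2,3,0,0]])

```text
time: 9.65
position: [0.6775, 0.0693, 0.0124]
tool_rot: [-0.282, 2.271, 0.315]
ft_force: [-0.6, -2.0, 0.1]
grip_width: 0.005
grip_force: 0.6
```

```bash
python3 - <<'E'
from plan import *
snap("side","d3")
s=ctrl.get_state(); print(s["time"],s["joint_positions"].round(3), s["position"].round(4), tou(s["position"]).round(4),s["ft_force"].round(2))
z=Ro.from_rotvec(s["tool_rot"]).as_matrix()[:,2]; print(z.round(3))
a=cv2.imread("pics/d3.png")[150:310,90:350]; cv2.imwrite("pics/d3c.png",cv2.resize(a,None,fx=3,fy=3,interpolation=2))
E
```

```text
9.7 [ 0.761  0.47  -0.762  2.234  3.743  0.241 -1.78 ] [0.6775 0.0702 0.0127] [-0.0948  0.045 ] [-0.74 -1.24 -0.81]
[ 0.699  0.315 -0.642]
```

View pics/d3c.png

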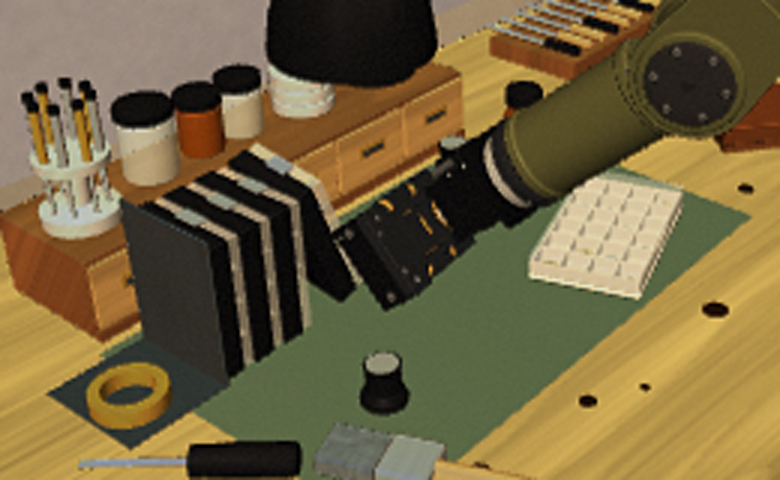

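The case foot is sliding in: its corner is now at crop (343,300) and the lean is smaller. I'll keep pushing.

Request:
carry_out(steps=[[0,0,0,0,0.3,0,0],[0,0,0,0,0.6,0,0],[0,0,0,-0.1,0.9,0,0],[0,0,0,-0.1,1.2,0,0],[0,0,0,-0.1,1.5,0,0],[0,0,0,-0.1,1.8,0,0],[0,0,0,-0.1,2,0,0],[0,0,0,-0.2,2.2,0,0],[0,0,0,-0.2,2.4,0,0],[0,0,0,-0.2,2.5,0,0],[0,0,0,-0.2,2.6,0,0]])

```text
time: 10.8
position: [0.6758, 0.0956, 0.0128]
tool_rot: [-0.283, 2.27, 0.315]
ft_force: [-0.8, -0.6, -0.6]
grip_width: 0.008
grip_force: 0.7
```

Request:
carry_out(steps=[[0,0,0,0,0.1,0,0],[0,0,0,0,0.2,0,0],[0,0,0,0,0.3,0,0],[0,0,0,0,0.3,0,0]])

```text
time: 11.2
position: [0.6762, 0.0963, 0.0126]
tool_rot: [-0.279, 2.271, 0.313]
ft_force: [-2.2, -5.2, 1.6]
grip_width: 0.003
grip_force: 3.0
```

Request:
carry_out(steps=[[0,0,0,0,0.1,0,0],[0,0,0,0,0.2,0,0],[0,0,0,0,0.3,0,0],[0,0,0,0,0.3,0,0]])

```text
time: 11.6
position: [0.6768, 0.0969, 0.0126]
tool_rot: [-0.275, 2.271, 0.31]
ft_force: [-2.1, -9.1, 2.8]
grip_width: 0.009
grip_force: 4.9
```

```bash
python3 - <<'E'
from plan import *
snap("side","d4");s=ctrl.get_state(); print(s["time"], s["position"].round(4), tou(s["position"]).round(4),s["ft_force"].round(2))
a=cv2.imread("pics/d4.png")[170:290,100:260]; cv2.imwrite("pics/d4c.png",cv2.resize(a,None,fx=4.5,fy=4.5,interpolation=2))
E
```

```text
11.65 [0.6768 0.0969 0.0126] [-0.0936  0.0717] [-2.4  -8.79  1.52]
```

View pics/d4c.png

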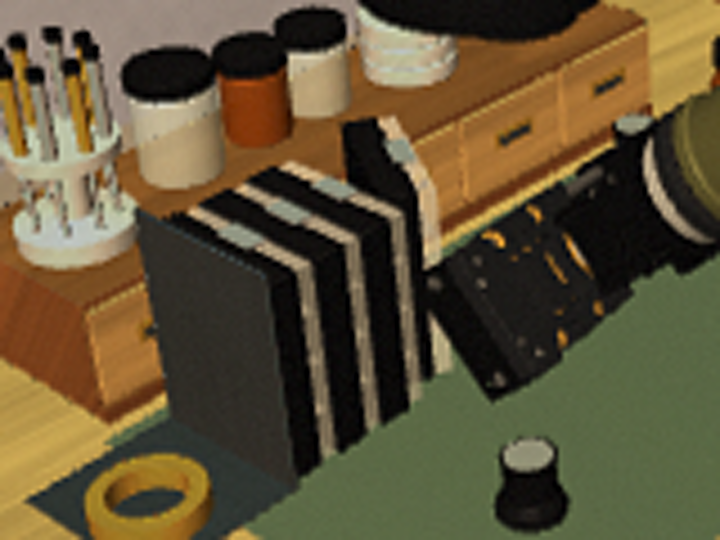

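The case is upright, but the near end has reached the row while the far end is swung away: top edge from (435,210) to (350,125), gap at the rear. I'll back off and measure from several views.

Request:
carry_out(steps=[[0,0,0,0,-1,0,0],[0,0,0,0,-2.5,0,0],[0,0,0,0,-4,0.5,0],[0,-2,0,0,-6,2.5,0],[0,-4,-5,-1.5,-8,4,0],[0,-5,-10,-2.5,-9,5,0],[0,-5,-10,-2.5,-9,5,0],[0,-5,-10,-2.5,-9,5,0]])

```text
time: 12.45
position: [0.6511, 0.0132, 0.0634]
tool_rot: [-0.102, 2.19, 0.208]
ft_force: [-0.3, 0.1, -0.9]
grip_width: 0.005
grip_force: 0.0
```

```bash
python3 - <<'E'
from plan import *
wsnap("w5"); snap("side","d5"); snap("scene","s5")
s=ctrl.get_state(); print(s["time"], s["joint_positions"].round(2),tou(s["position"]).round(4),s["ft_force"].round(2))
a=cv2.imread("pics/d5.png")[170:290,110:230]; b=cv2.imread("pics/w5.png")[100:420,140:560]; d=cv2.imread("pics/s5.png")[240:340,310:410]
top=np.hstack([cv2.resize(a,(400,400),interpolation=2),cv2.resize(d,(400,400),interpolation=2)])
b=cv2.flip(b,-1)
cv2.imwrite("pics/m5.png",np.vstack([top[:, :],np.hstack([cv2.resize(b,(262,200)),cv2.resize(cv2.flip(cv2.imread("pics/w5.png"),-1)[0:260,0:300],(230,200)),np.zeros((200,308,3),np.uint8)])]))
E
```

```text
12.6 [ 0.81  0.27 -0.75  2.37  3.56  0.36 -1.78] [-0.1246 -0.0108] [-0.17 -0.43 -0.83]
```

View pics/m5.png

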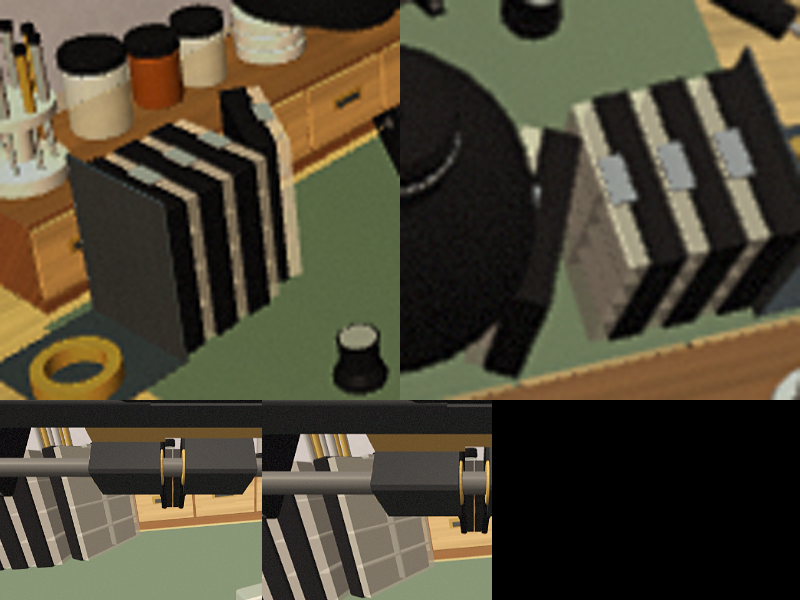

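```bash
python3 - <<'E'
from plan import *
c5=lambda x,y:(310+(x-400)/4,240+y/4)
for n,q in(("nearL",(580,135)),("nearR",(543,128)),("farL",(547,303)),("farR",(514,303)),("row near",(575,105)),("row far",(634,268)),("row2",(632,88)),("rowfar3",(775,232))):
    print(n,(tou(ray("s5",*c5(*q),.12))*1000).round())
d5=lambda x,y:(110+x*.3,170+y*.3)
for n,q,z in(("foot nearR",(300,273),0),("foot nearL",(285,282),0),("top nearR",(284,147),.12),("top nearL",(266,152),.12),("top farL",(222,92),.12),("top farR",(258,88),.12),("rowfoot near",(272,298),0),("row top near",(266,155),.12)):
    print(n,(tou(ray("d5",*d5(*q),z))*1000).round())
E
```

```text
nearL [-96. 116.]
nearR [-104.  100.]
farL [-20.  75.]
farR [-23.  60.]
row near [-112.  119.]
row far [-27. 120.]
row2 [-115.  150.]
rowfar3 [-28. 191.]
foot nearR [-109.   89.]
foot nearL [-108.  104.]
top nearR [-120.  103.]
top nearL [-115.  115.]
top farL [-26.  76.]
top farR [-42.  55.]
rowfoot near [-115.  123.]
row top near [-118.  118.]
```

```bash
python3 - <<'E'
from srch import *
un=Ro.from_euler("z",-4.06,degrees=True)
for o in(0,43.5):
 F=fing(o)
 for cx in(-45,-55,-65):
  res=[]
  for t in range(45,81,5):
   for yw in range(0,46,5):
    for sp in range(-30,31,10):
     R=un*toolR(yw,t,sp); f=R.apply(F); b=R.apply(body)
     dz=4-f[:,2].min(); f=f+[0,0,dz]; b=b+[0,0,dz]
     low=f[f[:,2]<16]; i=low[:,1].argmax()
     if low[i,1]<f[f[:,0]>low[i,0]-45][:,1].max()-1: continue
     s=np.array([cx,92,0])-low[i]*[1,1,0]
     row=sd(b+s,[(-115,-25),(92,216),(0,120)]).min()
     lou=min(sd(q+s+[0,k,0],[(-250,-210),(132,176),(0,36)]).min() for q in(b,f) for k in(0,-60))
     sh=min(shade(q+s+[0,k,0]).min() for k in(0,-20,-40,-60) for q in(b,f))
     wall=-(f+s)[:,0].max()
     res.append((min(row,lou,sh,b[:,2].min(),wall).round(1),o,t,yw,sp,cx,round(row),round(lou),round(sh),round(b[:,2].min()),round(wall),(s+[0,0,dz]).round(1).tolist()))
  res.sort(key=lambda r:-r[0])
  for r in res[:3]: print(r)
E
```

```text
(np.float64(0.0), 0, 45, 0, -30, -45, 0, 23, 0, 8, 34, [-45.5, 74.3, 15.1])
(np.float64(0.0), 0, 45, 0, 0, -45, 0, 75, 17, 34, 20, [-27.0, 77.0, 10.7])
(np.float64(0.0), 0, 45, 0, 10, -45, 0, 80, 22, 25, 25, [-33.2, 75.6, 12.5])
(np.float64(0.0), 0, 45, 0, -30, -55, 0, 15, 0, 8, 44, [-55.5, 74.3, 15.1])
(np.float64(0.0), 0, 45, 0, 0, -55, 0, 67, 25, 34, 30, [-37.0, 77.0, 10.7])
(np.float64(0.0), 0, 45, 0, 10, -55, 0, 73, 28, 25, 35, [-43.2, 75.6, 12.5])
(np.float64(1.1), 0, 65, 10, 0, -65, 1, 3, 87, 9, 56, [-62.4, 77.2, 12.6])
(np.float64(0.2), 0, 70, 15, 0, -65, 7, 0, 96, 2, 54, [-61.1, 77.5, 12.9])
(np.float64(0.0), 0, 45, 0, -30, -65, 0, 10, 2, 8, 54, [-65.5, 74.3, 15.1])
(np.float64(0.0), 43.5, 45, 0, -30, -45, 0, 55, 0, 24, 4, [-30.1, 36.6, 30.5])
(np.float64(0.0), 43.5, 45, 0, 0, -45, 0, 75, 17, 34, 20, [-27.0, 33.5, 10.7])
(np.float64(0.0), 43.5, 45, 5, 0, -45, 0, 62, 26, 34, 28, [-39.9, 33.7, 10.7])
(np.float64(0.0), 43.5, 45, 0, -30, -55, 0, 48, 0, 24, 14, [-40.1, 36.6, 30.5])
(np.float64(0.0), 43.5, 45, 0, 0, -55, 0, 68, 26, 34, 30, [-37.0, 33.5, 10.7])
(np.float64(0.0), 43.5, 45, 5, -30, -55, 0, 56, 0, 24, 5, [-35.4, 38.1, 30.5])
(np.float64(2.1), 43.5, 70, 5, 0, -65, 4, 16, 101, 2, 52, [-59.9, 33.7, 12.9])
(np.float64(2.1), 43.5, 70, 10, 0, -65, 5, 29, 99, 2, 41, [-54.8, 34.4, 12.9])
(np.float64(2.1), 43.5, 70, 15, 0, -65, 6, 40, 96, 2, 32, [-49.9, 35.5, 12.9])
```

Measured: the case is upright, yawed about 28° with its near corner on the row at (-97,116) and the far corner at (-20,75). The unit frame agrees with the row to about 3 mm. Next I push further in, at x≈-74, with the back of the open left finger.

```bash
python3 - <<'E'
from plan import *
deltas([(10,57,-180,(-110,-10),55),(10,57,-180,(-85,3),30),(10,57,-180,(-65,3),13),(10,57,-180,(-65,34),13)])
E
```

```text
(10, 57, -180, (-110, -10), 55) n 2 turn [-6.0, -3.7, 5.4] shift [1.4, 0.2, -0.8] c 2e-08 [0.75, 0.4, -0.65, 2.38, 3.6, 0.5, -1.58]
(10, 57, -180, (-85, 3), 30) n 1 turn [-6.0, -3.7, 5.4] shift [3.8, 1.7, -3.3] c 1e-07 [0.64, 0.49, -0.58, 2.33, 3.49, 0.54, -1.47]
(10, 57, -180, (-65, 3), 13) n 1 turn [-6.0, -3.7, 5.4] shift [5.8, 1.8, -5.0] c 2e-08 [0.59, 0.56, -0.55, 2.28, 3.47, 0.55, -1.43]
(10, 57, -180, (-65, 34), 13) n 1 turn [-6.0, -3.7, 5.4] shift [5.6, 4.9, -5.0] c 5e-08 [0.5, 0.55, -0.53, 2.3, 3.35, 0.58, -1.39]
```

Request:
carry_out(steps=[[-6,-3.7,5.4,1.4,0.2,-0.8,1],[-6,-3.7,5.4,1.4,0.2,-0.8,1],[-6,-3.7,5.4,1.4,0.2,-0.8,1],[-6,-3.7,5.4,2.6,0.9,-2,1],[-6,-3.7,5.4,3.8,1.7,-3.3,1],[-6,-3.7,5.4,4.8,1.8,-4.2,1],[-6,-3.7,5.4,5.8,1.8,-5,1],[-6,-3.7,5.4,5.8,1.8,-5,1]])

```text
time: 13.4
position: [0.7095, 0.0302, 0.0126]
tool_rot: [-0.259, 2.135, 0.144]
ft_force: [-0.3, 0.1, -0.2]
grip_width: 0.651
grip_force: 0.0
```

Request:
carry_out(steps=[[0,0,0,0,0.3,0,1],[0,0,0,0,0.6,0,1],[0,0,0,0,0.9,0,1],[0,0,0,-0.1,1.2,0,1],[0,0,0,-0.1,1.5,0,1],[0,0,0,-0.1,1.8,0,1],[0,0,0,-0.1,2,0,1],[0,0,0,-0.1,2,0,1]])

```text
time: 14.2
position: [0.7083, 0.0483, 0.0131]
tool_rot: [-0.259, 2.134, 0.139]
ft_force: [0.7, -4.0, 0.7]
grip_width: 0.998
grip_force: 1.9
```

Request:
carry_out(steps=[[0,0,0,0,0.2,0,1],[0,0,0,0,0.4,0,1],[0,0,0,0,0.6,0,1],[0,0,0,0,0.6,0,1]])

```text
time: 14.6
position: [0.7084, 0.0541, 0.0131]
tool_rot: [-0.258, 2.134, 0.139]
ft_force: [0.6, -4.9, 0.1]
grip_width: 0.995
grip_force: 2.2
```

```bash
python3 - <<'E'
from plan import *
s=ctrl.get_state(); print(s["time"], tou(s["position"]).round(4),s["position"][2],s["ft_force"].round(2),s["grip_width"]); snap("scene","s6")
E
```

```text
14.6 [-0.0651  0.0268] 0.013082017490237376 [ 0.64 -4.91  0.11] 0.9948307264030971
```

Request:
carry_out(steps=[[0,0,0,0,0.2,0,1],[0,0,0,0,0.4,0,1],[0,0,0,0,0.5,0,1],[0,0,0,0,0.5,0,1]])

```text
time: 15.05
position: [0.708, 0.061, 0.0131]
tool_rot: [-0.262, 2.133, 0.141]
ft_force: [1.9, -2.3, 1.2]
grip_width: 0.999
grip_force: 1.4
```

Request:
carry_out(steps=[[0,0,0,0,0.1,0,1],[0,0,0,0,0.2,0,1],[0,0,0,0,0.3,0,1],[0,0,0,0,0.3,0,1]])

```text
time: 15.45
position: [0.708, 0.0631, 0.013]
tool_rot: [-0.26, 2.134, 0.14]
ft_force: [0.8, -4.1, 1.2]
grip_width: 1.002
grip_force: 2.3
```

Request:
carry_out(steps=[[0,0,0,0,0.1,0,1],[0,0,0,0,0.2,0,1],[0,0,0,0,0.2,0,1]])

```text
time: 15.75
position: [0.708, 0.0633, 0.0129]
tool_rot: [-0.257, 2.134, 0.138]
ft_force: [-2.5, -8.5, 3.1]
grip_width: 0.998
grip_force: 4.0
```

```bash
python3 - <<'E'
from plan import *
s=ctrl.get_state(); print(s["time"], tou(s["position"]).round(4),s["position"][2],s["ft_force"].round(2),s["grip_width"]); snap("scene","s7"); snap("side","d7")
E
```

```text
15.75 [-0.0648  0.0359] 0.012895761832171128 [-2.49 -8.52  3.07] 0.9982709063510713
```

Request:
carry_out(steps=[[0,0,0,0,-0.5,0,1],[0,0,0,0,-1.5,0,1],[0,0,0,0,-2.5,0,1],[0,0,0,-1,-3.5,1.5,1],[0,0,0,-2.5,-4.5,3,1],[0,0,0,-4,-5,4.2,1],[0,0,0,-4,-5,4.2,1]])

```text
time: 16.55
position: [0.6659, 0.0164, 0.0546]
tool_rot: [-0.265, 2.135, 0.14]
ft_force: [0.0, -0.0, 0.4]
grip_width: 1.0
grip_force: 0.0
```

```bash
python3 - <<'E'
from plan import *
snap("scene","s8"); snap("side","d8")
s=ctrl.get_state(); print(s["time"],tou(s["position"]).round(3),s["joint_positions"].round(2))
for f in("s8","d8"):
  g=cv2.cvtColor(np.load(f"pics/{f}.npz")["p"],cv2.COLOR_RGB2GRAY)
  for x in(-105,-90,-75,-60,-45,-35):
    row=[]
    for y in range(70,200,4):
        P=np.r_[tow([x/1000,y/1000]),.12]; u=proj(f,P); row.append(int(cv2.getRectSubPix(g,(1,1),tuple(map(float,u)))[0,0]))
    print(f,x,row)
a=cv2.imread("pics/d8.png")[170:290,110:230]; d=cv2.imread("pics/s8.png")[240:340,310:410]
cv2.imwrite("pics/m8.png",np.hstack([cv2.resize(a,(400,400),interpolation=2),cv2.resize(d,(400,400),interpolation=2)]))
deltas([(0,57,-180,(-110,0),60),(-7.5,55,-180,(-110,-5),60),(-12,50,-180,(-110,-10),60),(-15,45,-180,(-135,-10),70),(-7.5,35,-180,(-145,-10),85),(0,27,-180,(-170,-10),105)])
E
```

```text
16.65 [-0.109 -0.008] [ 0.73  0.33 -0.67  2.35  3.53  0.43 -1.57]
s8 -105 [24, 20, 24, 17, 48, 129, 122, 80, 62, 68, 63, 53, 157, 161, 135, 21, 26, 29, 27, 88, 169, 162, 74, 23, 28, 26, 28, 150, 160, 136, 23, 28, 29]
s8 -90 [22, 20, 23, 17, 63, 183, 160, 70, 28, 26, 26, 28, 177, 159, 142, 23, 28, 26, 25, 79, 160, 162, 53, 27, 27, 28, 28, 139, 163, 137, 22, 28, 29]
s8 -75 [21, 20, 17, 16, 116, 181, 158, 66, 31, 28, 28, 30, 141, 151, 150, 140, 27, 27, 24, 65, 125, 149, 151, 98, 23, 27, 30, 112, 150, 150, 149, 35, 26]
s8 -60 [21, 16, 16, 92, 114, 131, 150, 151, 96, 25, 25, 27, 165, 137, 118, 107, 37, 27, 24, 70, 135, 131, 125, 71, 25, 29, 32, 106, 129, 135, 94, 30, 28]
s8 -45 [12, 58, 77, 82, 121, 185, 159, 70, 22, 26, 27, 29, 151, 160, 137, 23, 26, 29, 26, 77, 162, 161, 60, 24, 30, 30, 28, 144, 162, 155, 20, 27, 31]
s8 -35 [80, 80, 97, 95, 107, 183, 161, 58, 27, 25, 28, 25, 136, 161, 146, 24, 29, 27, 27, 67, 163, 162, 62, 24, 27, 25, 29, 147, 161, 156, 20, 28, 30]
d8 -105 [123, 123, 123, 123, 123, 139, 154, 128, 8, 15, 18, 16, 58, 145, 135, 32, 13, 16, 13, 23, 98, 154, 110, 14, 14, 15,
[... 904 characters left out ...]
, 0.56, -1.36]
(-7.5, 55, -180, (-110, -5), 60) n 2 turn [-0.1, 2.0, -17.5] shift [-0.2, 0.3, 0.5] c 1e-07 [0.31, 0.31, -0.5, 2.39, 2.69, 0.55, -1.2]
(-12, 50, -180, (-110, -10), 60) n 1 turn [-0.3, 7.0, -22.0] shift [-0.1, -0.2, 0.5] c 4e-07 [0.21, 0.26, -0.43, 2.33, 2.33, 0.42, -0.96]
(-15, 45, -180, (-135, -10), 70) n 1 turn [-0.3, 12.1, -24.9] shift [-2.6, -0.4, 1.5] c 9e-07 [0.16, 0.16, -0.41, 2.32, 1.84, 0.33, -0.56]
(-7.5, 35, -180, (-145, -10), 85) n 2 turn [-2.0, 22.0, -17.3] shift [-3.6, -0.5, 3.0] c 2e-06 [0.72, 0.13, -0.87, 2.21, 0.66, 0.29, 0.81]
(0, 27, -180, (-170, -10), 105) n 2 turn [-4.6, 29.6, -9.8] shift [-6.1, -0.7, 5.0] c 3e-07 [1.09, 0.12, -1.19, 2.13, 0.19, 0.5, 1.43]
```

View pics/m8.png

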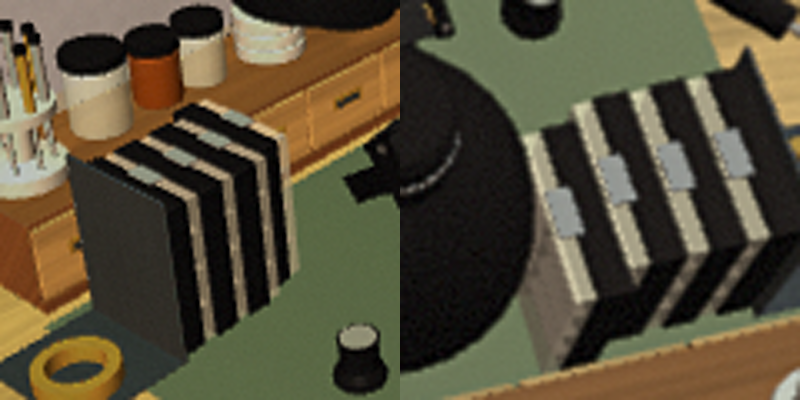

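The case is home: parallel to the row, snug and upright, with its outer face at y≈88 constant over its depth. Now the tray: first the hand goes back through the same turn-over to the upright branch.

Request:
carry_out(steps=[[0,0,-10,-0.2,0.8,0.5,1],[0,0,-10,-0.2,0.8,0.5,1],[0,2,-17.5,-0.2,0.3,0.5,1],[0,2,-17.5,-0.2,0.3,0.5,1],[0,7,-22,-0.2,-0.2,0.5,1],[0,7,-22,-0.2,-0.2,0.5,1],[0,12,-25,-2.6,-0.4,1.5,1],[0,12,-25,-2.6,-0.4,1.5,1],[-1,17,-21,-3.1,-0.4,2.2,1],[-1,17,-21,-3.1,-0.4,2.2,1],[-2,22,-17,-3.6,-0.5,3,1],[-2,22,-17,-3.6,-0.5,3,1]])

```text
time: 17.85
position: [0.6313, -0.0009, 0.0707]
tool_rot: [0.152, 2.474, -0.099]
ft_force: [0.1, -0.2, 0.7]
grip_width: 1.0
grip_force: 0.0
```

```bash
python3 - <<'E'
from plan import *
s=ctrl.get_state(); print(s["time"],s["joint_positions"].round(3), tou(s["position"]).round(3))
deltas([(-4,35,-180,(-160,-15),95),(0,25,-180,(-180,-20),110),(0,8,-180,(-240,-40),110)])
E
```

```text
17.85 [ 0.206  0.098 -0.376  2.243  0.974  0.291  0.417] [-0.146 -0.023]
(-4, 35, -180, (-160, -15), 95) n 2 turn [2.2, 3.0, 7.7] shift [-1.5, 0.7, 2.4] c 1e-06 [0.52, 0.05, -0.59, 2.24, 0.14, 0.25, 1.38]
(0, 25, -180, (-180, -20), 110) n 2 turn [2.4, 13.1, 11.5] shift [-3.4, 0.0, 3.9] c 7e-08 [0.56, 0.04, -0.59, 2.12, -0.03, 0.56, 1.64]
(0, 8, -180, (-240, -40), 110) n 3 turn [2.9, 30.1, 11.0] shift [-9.3, -2.4, 3.9] c 4e-08 [0.56, 0.12, -0.58, 1.97, 0.06, 0.94, 1.6]
```

Request:
carry_out(steps=[[2.2,3,7.7,-1.5,0.7,2.4,1],[2.2,3,7.7,-1.5,0.7,2.4,1],[2.4,8,9.5,-2.4,0.4,3.2,1],[2.4,13,11.5,-3.4,0,3.9,1],[2.4,13,11.5,-3.4,0,3.9,1],[2.6,22,11.3,-6.3,-1.2,3.9,1],[2.9,30,11,-9.3,-2.4,3.9,1],[2.9,30,11,-9.3,-2.4,3.9,1],[2.9,30,11,-9.3,-2.4,3.9,1]])

```text
time: 18.75
position: [0.5401, -0.0252, 0.1101]
tool_rot: [-0.104, 2.994, 0.009]
ft_force: [0.4, 0.6, -0.1]
grip_width: 1.003
grip_force: 0.0
```

```bash
cat >> h.py <<'E'
def tray(f,guess=None,z=.026):
    """tray top rectangle by brightness mask in a rectified (unit-frame) 1 mm/px view at height z"""
    d=np.load(f"pics/{f}.npz"); X,Y=np.meshgrid(np.arange(-340,0),np.arange(-260,110)) # unit mm
    o,R=unit(); W=np.c_[(np.c_[X.ravel(),Y.ravel()]/1000)@R.T+o,np.full(X.size,z)]
    T=np.linalg.inv(d["T"]); q=(W@T[:3,:3].T+T[:3,3])@d["K"].T; q=(q[:,:2]/q[:,2:]).astype(np.float32)
    im=cv2.remap(d["p"],q[:,0].reshape(X.shape),q[:,1].reshape(X.shape),1)
    h=cv2.cvtColor(im,cv2.COLOR_RGB2HSV); m=((h[...,2]>165)&(h[...,1]<70)).astype(np.uint8)
    m=cv2.morphologyEx(cv2.morphologyEx(m,cv2.MORPH_CLOSE,np.ones((15,15))),cv2.MORPH_OPEN,np.ones((25,25)))
    out=[]
    for C in cv2.findContours(m,0,1)[0]:
        r=cv2.minAreaRect(C); out.append((np.round(np.array(r[0])+[-340,-260],1).tolist(),np.round(r[1],1).tolist(),round(r[2],1)))
    return out
E
python3 - <<'E'
from plan import *
wsnap("w9"); snap("scene","s9"); snap("side","d9")
for f in("w1","s0","d0","w9","s9","d9"): print(f,tray(f))
s=ctrl.get_state(); print(s["time"],s["joint_positions"].round(2))
deltas([(0,5,-180,(-335,-140),70),(0,5,-180,(-335,-140),8),(0,5,-180,(-240,-140),8)])
E
```

```text
w1 [([-232.7, -135.9], [98.1, 155.9], 19.3)]
s0 [([-228.3, -135.8], [98.4, 156.7], 19.0)]
d0 [([-244.3, -115.2], [101.9, 178.2], 19.4)]
w9 [([-235.6, -133.6], [99.7, 161.9], 19.2)]
s9 [([-226.3, -134.8], [103.7, 157.8], 19.1)]
d9 [([-244.1, -115.6], [102.7, 179.4], 19.3)]
18.9 [ 0.46  0.09 -0.48  1.98  0.04  0.94  1.61]
(0, 5, -180, (-335, -140), 70) n 4 turn [-0.2, 3.2, 0.1] shift [-8.7, -10.6, -4.0] c 2e-08 [0.62, 0.06, -0.36, 2.11, -0.01, 0.9, 1.91]
(0, 5, -180, (-335, -140), 8) n 2 turn [-0.2, 3.2, 0.1] shift [-8.7, -10.6, -10.2] c 2e-08 [0.6, 0.17, -0.36, 2.15, 0.04, 0.75, 1.87]
(0, 5, -180, (-240, -140), 8) n 3 turn [-0.2, 3.2, 0.1] shift [0.8, -9.9, -10.2] c 2e-08 [0.51, 0.33, -0.35, 1.95, 0.12, 0.8, 1.74]
```

Request:
carry_out(steps=[[0,3,0,-2.5,-3.5,0,1],[0,3,0,-5,-7,-1,1],[0,3,0,-8.2,-11.1,-3,1],[0,3,0,-8.2,-11.1,-6,1],[0,3,0,-8.2,-11.1,-9,1],[0,3,0,-8.2,-11.1,-10.2,1],[0,3,0,-8.2,-11.1,-10.2,1]])

```text
time: 19.6
position: [0.4549, -0.1365, 0.0071]
tool_rot: [-0.104, 3.051, 0.011]
ft_force: [-0.6, -0.5, 1.2]
grip_width: 1.0
grip_force: 0.0
```

Request:
carry_out(steps=[[0,0,0,0.6,0,0,1],[0,0,0,1.2,0.1,0,1],[0,0,0,1.8,0.1,0,1],[0,0,0,2.4,0.2,0,1],[0,0,0,3,0.2,0,1],[0,0,0,3.6,0.3,0,1],[0,0,0,4.2,0.3,0,1],[0,0,0,4.8,0.3,0,1],[0,0,0,5.4,0.4,0,1],[0,0,0,6,0.4,0,1],[0,0,0,6.6,0.5,0,1]])

```text
time: 20.7
position: [0.5231, -0.1329, 0.0087]
tool_rot: [-0.102, 3.048, 0.009]
ft_force: [-1.9, 0.0, -1.0]
grip_width: 1.001
grip_force: 0.7
```

```bash
python3 - <<'E'
from plan import *
snap("scene","s10"); s=ctrl.get_state(); print(tray("s10"),tou(s["position"]).round(4),s["position"][2],s["ft_force"].round(1),s["time"])
E
```

```text
[([-192.6, -146.0], [105.7, 157.2], 4.4)] [-0.2618 -0.1465] 0.009076325625502969 [-0.4  0.1 -0.1] 20.75
```

Request:
carry_out(steps=[[0,0,0,0.6,0,0,1],[0,0,0,1.2,0.1,0,1],[0,0,0,1.2,0.1,0,1],[0,0,0,-0.5,0,0,1],[0,0,0,-1,0,4,0.5],[0,0,0,-1,0,6,0],[0,0,0,-1,0,6,0]])

```text
time: 21.45
position: [0.516, -0.134, 0.0729]
tool_rot: [-0.101, 3.04, 0.003]
ft_force: [0.9, -0.1, -0.3]
grip_width: 0.811
grip_force: 0.0
```

```bash
python3 - <<'E'
from plan import *
snap("scene","s11"); t=tray("s11")[0]; print(t,ctrl.get_state()["time"], "tin",tou(ray("s11",144,338,.028)).round(3))
x,y=t[0]; deltas([(0,5,-180,(x,y-115),70),(0,5,-180,(x,y-115),9),(0,5,-180,(x,-80-17),9)])
E
```

```text
([-186.5, -149.5], [157.0, 99.0], 90.0) 21.5 tin [-0.093 -0.314]
(0, 5, -180, (-186.5, -264.5), 70) n 4 turn [-0.1, 0.6, 0.3] shift [9.3, -11.1, -0.1] c 2e-08 [0.62, 0.41, -0.32, 1.67, 0.11, 1.0, 1.92]
(0, 5, -180, (-186.5, -264.5), 9) n 2 turn [-0.1, 0.6, 0.3] shift [9.3, -11.1, -6.2] c 1e-08 [0.6, 0.49, -0.3, 1.71, 0.13, 0.89, 1.9]
(0, 5, -180, (-186.5, -97), 9) n 5 turn [-0.1, 0.6, 0.3] shift [8.1, 5.6, -6.2] c 1e-08 [0.39, 0.39, -0.35, 1.85, 0.16, 0.83, 1.61]
```

Request:
carry_out(steps=[[0,0,0,3,-4,0,0],[0,0,0,6,-8,0,0],[0,0,0,9.3,-11.1,0,0],[0,0,0,9.3,-11.1,-3,0],[0,0,0,9.3,-11.1,-5.5,0],[0,0,0,9.3,-11.1,-6.2,0],[0,0,0,9.3,-11.1,-6.2,0],[0,0,0,9.2,-10.1,-6.2,0],[0,0,0,9.2,-9.1,-6.2,0],[0,0,0,9.1,-8.3,-6.2,0],[0,0,0,9.1,-7.5,-6.2,0],[0,0,0,9,-6.7,-6.2,0]])

```text
time: 22.7
position: [0.6035, -0.2005, 0.0083]
tool_rot: [-0.101, 3.045, 0.005]
ft_force: [0.6, -3.6, 2.1]
grip_width: 0.003
grip_force: 1.7
```

Request:
carry_out(steps=[[0,0,0,-0.1,0.8,0,0],[0,0,0,-0.1,1.6,0,0],[0,0,0,-0.2,2.4,0,0],[0,0,0,-0.2,3.2,0,0],[0,0,0,-0.3,4,0,0],[0,0,0,-0.3,4.8,0,0],[0,0,0,-0.4,5.6,0,0],[0,0,0,-0.5,6.4,0,0],[0,0,0,-0.5,7.2,0,0]])

```text
time: 23.6
position: [0.5972, -0.1271, 0.0067]
tool_rot: [-0.102, 3.048, 0.009]
ft_force: [-0.4, -3.2, 1.5]
grip_width: 0.008
grip_force: 1.7
```

```bash
python3 - <<'E'
from plan import *
snap("side","d12"); snap("scene","s12"); s=ctrl.get_state(); print(tray("s12"),tray("d12"),tou(s["position"]).round(4),s["position"][2],s["ft_force"].round(1),s["time"])
E
```

```text
[([-221.5, -19.0], [44.0, 31.0], 90.0), ([-171.0, -92.0], [82.0, 76.0], 90.0)] [([-204.5, -38.5], [171.0, 111.0], 90.0)] [-0.1887 -0.1441] 0.006502178772568434 [ 1.1 -0.3  0.9] 23.7
```

Request:
carry_out(steps=[[0,0,0,-0.1,0.8,0,0],[0,0,0,-0.1,1.6,0,0],[0,0,0,-0.2,2.4,0,0],[0,0,0,-0.2,3.2,0,0],[0,0,0,-0.3,4,0,0],[0,0,0,-0.3,4.5,0,0],[0,0,0,-0.3,4.8,0,0],[0,0,0,-0.3,4.8,0,0]])

```text
time: 24.5
position: [0.5945, -0.0787, 0.0068]
tool_rot: [-0.103, 3.048, 0.01]
ft_force: [-0.3, 0.3, 0.4]
grip_width: 0.012
grip_force: 0.0
```

Request:
carry_out(steps=[[0,0,0,0,-1,0,0],[0,0,0,-0.5,-3,2,0],[0,0,0,-2,-6,6,0],[0,0,0,-6,-8,11,0],[0,0,0,-10,-6,14,0.5],[0,0,0,-14,-3,14,1],[0,0,0,-16,0,14,1],[0,0,0,-16,3,14,1],[0,0,0,-16,6,14,1],[0,0,0,-16,9,14,1]])

```text
time: 25.5
position: [0.4347, 0.0106, 0.1476]
tool_rot: [-0.1, 3.046, 0.007]
ft_force: [-0.1, 0.3, -0.1]
grip_width: 0.463
grip_force: 0.0
```

```bash
python3 - <<'E'
from plan import *
wsnap("w13"); snap("side","d13"); snap("scene","s13"); s=ctrl.get_state(); print(tray("w13"),tray("s13"),tray("d13"),tou(s["position"]).round(4),s["time"])
for t in(20,28): deltas([(0,t,-180,(-270,0),70),(0,t,-180,(-255,0),12),(0,t,-180,(-110,0),12)])
E
```

```text
[([-241.0, 2.5], [71.0, 30.0], 90.0), ([-164.0, 1.5], [40.0, 105.0], 0.0)] [([-188.0, -43.5], [87.0, 96.0], 90.0)] [([-203.5, 8.5], [171.0, 111.0], 90.0)] [-0.341   0.0034] 25.65
(0, 20, -180, (-270, 0), 70) n 3 turn [0.9, -14.6, 0.0] shift [7.1, 0.2, -7.7] c 7e-08 [0.49, -0.05, -0.53, 2.26, -0.09, 0.58, 1.66]
(0, 20, -180, (-255, 0), 12) n 2 turn [0.9, -14.6, 0.0] shift [8.6, 0.3, -13.5] c 6e-08 [0.43, 0.11, -0.51, 2.27, 0.09, 0.42, 1.5]
(0, 20, -180, (-110, 0), 12) n 4 turn [0.9, -14.6, 0.0] shift [23.1, 1.3, -13.5] c 3e-08 [0.29, 0.37, -0.41, 1.95, 0.27, 0.51, 1.35]
(0, 28, -180, (-270, 0), 70) n 4 turn [1.5, -22.6, 0.0] shift [7.1, 0.2, -7.7] c 1e-07 [0.46, -0.12, -0.48, 2.38, -0.25, 0.39, 1.81]
(0, 28, -180, (-255, 0), 12) n 2 turn [1.5, -22.6, 0.0] shift [8.6, 0.3, -13.5] c 1e-07 [0.39, 0.06, -0.45, 2.39, -0.01, 0.21, 1.6]
(0, 28, -180, (-110, 0), 12) n 4 turn [1.5, -22.6, 0.0] shift [23.1, 1.3, -13.5] c 3e-08 [0.18, 0.31, -0.28, 2.08, 0.22, 0.28, 1.38]
```

Request:
carry_out(steps=[[0.5,-8,0,3,0,-3,1],[1,-15,0,6,0,-6,1],[1.3,-19.6,0,7.1,-0.1,-7.7,1],[1.3,-19.6,0,7.1,-0.1,-7.7,1],[1.3,-19.6,0,7.1,-0.1,-10,1],[1.3,-19.6,0,7.1,-0.1,-12.5,1],[1.3,-19.6,0,7.1,-0.1,-13.7,1],[1.3,-19.6,0,7.1,-0.1,-13.7,1],[1.3,-19.6,0,7.1,-0.1,-13.7,1]])

```text
time: 26.55
position: [0.5068, 0.0085, 0.0111]
tool_rot: [-0.09, 2.705, 0.022]
ft_force: [0.6, -0.3, -0.3]
grip_width: 0.999
grip_force: 0.0
```

Request:
carry_out(steps=[[0,0,0,0.8,0.1,0,1],[0,0,0,1.6,0.1,0,1],[0,0,0,2.4,0.2,0,1],[0,0,0,3.2,0.2,0,1],[0,0,0,4,0.3,0,1],[0,0,0,4.8,0.3,0,1],[0,0,0,5.6,0.4,0,1],[0,0,0,6.4,0.5,0,1]])

```text
time: 27.35
position: [0.5702, 0.0141, 0.0098]
tool_rot: [-0.091, 2.706, 0.023]
ft_force: [-3.2, 0.1, 1.9]
grip_width: 0.999
grip_force: 1.8
```

```bash
python3 - <<'E'
from plan import *
snap("side","d14"); snap("scene","s14"); s=ctrl.get_state(); print(tray("s14"),tray("d14"),tou(s["position"]).round(4),s["position"][2].round(4),s["ft_force"].round(1),s["time"],s["joint_positions"].round(2))
# gap tray-left-edge / case in side view along y at several depths, z=0
g=cv2.cvtColor(np.load("pics/d14.npz")["p"],cv2.COLOR_RGB2HSV)
for f,z in(("s14",.026),("d14",.026)):
  h=cv2.cvtColor(np.load(f"pics/{f}.npz")["p"],cv2.COLOR_RGB2HSV)
  for x in(-190,-170,-150,-130):
    r=""
    for y in range(-110,112,3):
        u=proj(f,np.r_[tow([x/1000,y/1000]),z]); p=h[int(u[1]+.5),int(u[0]+.5)]; r+="#" if p[1]<80 and p[2]>140 else ("g" if 35<p[0]<90 and p[1]>50 else "." )
    print(f,x,r)
E
```

```text
[([-166.0, -69.0], [34.0, 48.0], 90.0)] [([-160.0, 51.0], [88.0, 110.0], 90.0), ([-173.5, -55.5], [27.0, 33.0], 90.0)] [-0.2046 -0.0029] 0.0103 [-1.5  0.1  0.1] 27.45 [ 0.42  0.16 -0.51  2.23  0.22  0.34  1.38]
s14 -190 ggggggggg##########..#####.g.g....................................gggggggg
s14 -170 gggggggg###.....#####.................................................gggg
s14 -150 gggggggg##########.g........g............................................g
s14 -130 gggggggg.#######......g..........###.............g....g...................
d14 -190 ...............############..................g..####################.ggggg
d14 -170 .gg.........############.....................########################ggggg
d14 -150 ..........###########......................########...###############ggggg
d14 -130 ...................................g...#####################...######gggg.
```

Request:
carry_out(steps=[[0,0,0,0.8,0.1,0,1],[0,0,0,1.6,0.1,0,1],[0,0,0,2.4,0.2,0,1],[0,0,0,3.2,0.2,0,1],[0,0,0,4,0.3,0,1],[0,0,0,4.8,0.3,0,1],[0,0,0,5.6,0.4,0,1],[0,0,0,6.4,0.5,0,1],[0,0,0,7,0.5,0,1],[0,0,0,7.5,0.5,0,1]])

```text
time: 28.45
position: [0.6451, 0.0194, 0.0098]
tool_rot: [-0.091, 2.705, 0.023]
ft_force: [-1.8, 0.1, -0.8]
grip_width: 1.001
grip_force: 1.0
```

```bash
python3 - <<'E'
from plan import *
snap("side","d15"); snap("scene","s15"); s=ctrl.get_state(); print(tou(s["position"]).round(4),s["position"][2].round(4),s["ft_force"].round(1),s["time"],s["joint_positions"].round(2))
for f,z in(("s15",.026),("d15",0),("d15",.026)):
  h=cv2.cvtColor(np.load(f"pics/{f}.npz")["p"],cv2.COLOR_RGB2HSV)
  for x in(-110,-90,-70,-50,-30,-15):
    r=""
    for y in range(-110,112,2):
        u=proj(f,np.r_[tow([x/1000,y/1000]),z]); p=h[int(u[1]+.5),int(u[0]+.5)]; r+="#" if p[1]<80 and p[2]>110 else ("g" if 35<p[0]<90 and p[1]>50 else "." )
    print(f,z,x,r)
E
```

```text
[-0.1301 -0.0035] 0.0103 [-1.2  0.2 -0.8] 28.55 [ 0.34  0.3  -0.45  2.06  0.33  0.39  1.29]
s15 0.026 -110 #######################..g........g..###############...........................................................
s15 0.026 -90 #########################..##############....................................................g................#
s15 0.026 -70 ##############################...g.g...g..............g..................................g........g...........#
s15 0.026 -50 ##############################....###..........gg..........................................gggg##.............#
s15 0.026 -30 #########################################################.....g.......#.###.###..##..############........####..
s15 0.026 -15 #################################################################################################.........g....
d15 0 -110 .........................................................................#################.gggggggggggggggggggg
d15 0 -90 ................gg...........................................#############################..#####...g.....#....
d15 0 
[... 538 characters left out ...]
...............................###############################.#......
d15 0.026 -90 ...................##################...............................#############################.......#.#..gg
d15 0.026 -70 gg............####################................................########################...gg...##...gg......
d15 0.026 -50 ..............................................................##################...g...###......g..............
d15 0.026 -30 ..................................................................#............####...gg.........###..g..g....g
d15 0.026 -15 .....................................................................gg.##.......g........#..#..............#..
```

```bash
python3 - <<'E'
from plan import *
print("case foot corner side",(tou(ray("d8",199.1,251,0))*1000).round(1))
for f in("d15","d8"):
  h=cv2.cvtColor(np.load(f"pics/{f}.npz")["p"],cv2.COLOR_RGB2HSV)
  for x in(-118,-114,-108,-104,-100,-97):
    r=""
    for y in range(50,130,1):
        u=proj(f,np.r_[tow([x/1000,y/1000]),0.001]); p=h[int(u[1]+.5),int(u[0]+.5)]; r+="g" if 35<p[0]<90 and p[1]>50 else ("#" if p[2]>100 else ".")
    print(f,x,r)
h=cv2.cvtColor(np.load("pics/s15.npz")["p"],cv2.COLOR_RGB2HSV)
for x in(-110,-100,-90):
    print([h[int(v+.5),int(u+.5)][1:].tolist() for u,v in[proj("s15",np.r_[tow([x/1000,y/1000]),.026]) for y in range(-104,-70,3)]])
E
```

```text
case foot corner side [-104.    87.7]
d15 -118 ###############.#######ggggggggggggggggggggggggggggggggggggggggggggggggggggggggg
d15 -114 ########################gggggggggggggggggggggggggggggggggggggggggg######g###....
d15 -108 #######################gggggggggggggggggggggggggggggggggggggg##########.....g...
d15 -104 #######################ggggggggggggggggg###g###.gg...g......#######.............
d15 -100 ########################ggggggggg##########..............######.................
d15 -97 #######################ggggggg##########..............######....................
d8 -118 gggggggggggggggggggggggggggggggggggggggggggggggggggggggggggggggggggggggggggggggg
d8 -114 gggggggggggggggggggggggggggggggggggggggggggggggggggggggggggggggggg######g###....
d8 -108 ggggggggggggggggggggggggggggggggggggggggggggggggggggggggggggg##########.........
d8 -104 gggggggggggggggggggggggggggggggggggggggg###g###.gggggg......#######...ggg.......
d8 -100 ggggggggggggggggggggggggggggggggg##########..............######..........ggg....
d8 -97 gggggggggggggggggggggggggggggg##########..............######....................
[[65, 126], [65, 125], [60, 127], [65, 125], [68, 124], [63, 122], [54, 155], [40, 203], [42, 158], [39, 194], [40, 197], [42, 158]]
[[66, 128], [66, 124], [62, 127], [65, 125], [66, 128], [64, 123], [51, 171], [35, 230], [61, 212], [95, 191], [75, 176], [47, 175]]
[[65, 125], [66, 127], [64, 128], [67, 126], [66, 127], [56, 114], [52, 176], [41, 168], [36, 231], [40, 212], [42, 176], [40, 229]]
```

Both views agree that the tray centre is about 4 mm right of the lamp's middle (tolerance 12) and square. Next is the slow final approach.

Request:
carry_out(steps=[[0,0,0,0.4,0,0,1],[0,0,0,0.8,0.1,0,1],[0,0,0,1.1,0.1,0,1],[0,0,0,1.3,0.1,0,1],[0,0,0,1.4,0.1,0,1]])

```text
time: 29.05
position: [0.6588, 0.0203, 0.0099]
tool_rot: [-0.091, 2.705, 0.023]
ft_force: [-3.3, -0.1, 3.2]
grip_width: 0.999
grip_force: 1.8
```

Request:
carry_out(steps=[[0,0,0,0.1,0,0,1],[0,0,0,0.2,0,0,1],[0,0,0,0.3,0,0,1],[0,0,0,0.3,0,0,1]])

```text
time: 29.45
position: [0.6617, 0.0202, 0.0099]
tool_rot: [-0.091, 2.705, 0.023]
ft_force: [-3.2, -0.1, 1.7]
grip_width: 1.002
grip_force: 1.4
```

Request:
carry_out(steps=[[0,0,0,0.1,0,0,1],[0,0,0,0.2,0,0,1],[0,0,0,0.3,0,0,1],[0,0,0,0.3,0,0,1]])

```text
time: 29.85
position: [0.6642, 0.0201, 0.0096]
tool_rot: [-0.091, 2.706, 0.023]
ft_force: [-4.8, 0.2, 3.7]
grip_width: 0.999
grip_force: 2.6
```

```bash
python3 - <<'E'
from plan import *
s=ctrl.get_state(); print(tou(s["position"]).round(4),s["position"][2].round(4),s["ft_force"].round(1),s["time"])
E
```

```text
[-0.1116 -0.004 ] 0.0096 [-4.8  0.2  3.7] 29.85
```

Force is starting to rise, so the steps get smaller.

Request:
carry_out(steps=[[0,0,0,0.1,0,0,1],[0,0,0,0.2,0,0,1],[0,0,0,0.2,0,0,1]])

```text
time: 30.15
position: [0.6647, 0.0199, 0.0089]
tool_rot: [-0.092, 2.709, 0.022]
ft_force: [-10.4, -0.3, 7.7]
grip_width: 0.999
grip_force: 5.3
```

Request:
carry_out(steps=[[0,0,0,0.1,0,0,1],[0,0,0,0.2,0,0,1],[0,0,0,0.2,0,0,1]])

```text
time: 30.45
position: [0.665, 0.0198, 0.0081]
tool_rot: [-0.092, 2.713, 0.021]
ft_force: [-17.6, -0.7, 10.7]
grip_width: 0.999
grip_force: 8.0
```

```bash
python3 - <<'E'
from plan import *
s=ctrl.get_state(); print(tou(s["position"]).round(4),s["position"][2].round(4),s["ft_force"].round(1),s["torque"].round(2),s["time"])
E
```

```text
[-0.1108 -0.0044] 0.0081 [-17.6  -0.7  10.7] [0.15 2.49 0.28] 30.45
```

The tray is home: it stopped firmly at 18 N. Retreating straight back.

Request:
carry_out(steps=[[0,0,0,-0.3,0,0,1],[0,0,0,-1,0,0,1],[0,0,0,-3,0,0,1],[0,0,0,-6,0,1,1],[0,4,0,-10,0,4,1],[0,8,0,-14,0,8,1],[0,14,0,-18,0,12,1],[0,18,0,-20,0,15,1],[0,18,0,-20,0,15,1]])

```text
time: 31.35
position: [0.4719, 0.0201, 0.1663]
tool_rot: [-0.094, 3.009, 0.036]
ft_force: [1.7, -0.4, -0.2]
grip_width: 1.001
grip_force: 0.0
```

```bash
python3 - <<'E'
from plan import *
snap("side","d16"); snap("scene","s16"); s=ctrl.get_state(); print(tou(s["position"]).round(4),s["ft_force"].round(1),s["time"])
h=cv2.cvtColor(np.load("pics/d16.npz")["p"],cv2.COLOR_RGB2HSV)
# near bottom edge of tray at z=0 along x for several y ; left edge
for y in(-70,-40,-10,20,50,65):
    r="".join("g" if 35<p[0]<90 and p[1]>50 else ("#" if p[2]>100 else ".") for p in[h[int(v+.5),int(u+.5)] for u,v in[proj("d16",np.r_[tow([x/1000,y/1000]),.001]) for x in range(-125,-80)]])
    print("side y",y,r, "edge",-125+len(r)-len(r.lstrip("g")))
for x in(-95,-90,-80):
    r="".join("g" if 35<p[0]<90 and p[1]>50 else ("#" if p[2]>100 else ".") for p in[h[int(v+.5),int(u+.5)] for u,v in[proj("d16",np.r_[tow([x/1000,y/1000]),.001]) for y in range(55,100)]])
    print("side x",x,r)
hs=cv2.cvtColor(np.load("pics/s16.npz")["p"],cv2.COLOR_RGB2HSV)
for x in(-85,-70,-50,-30,-10):
    print("scene right edge",x,[y for y in range(-110,-60) if (lambda u:hs[int(u[1]+.5),int(u[0]+.5)][2]>145)(proj("s16",np.r_[tow([x/1000,y/1000]),.026]))][:1])
# case check as before, and loose things moved?
g0=cv2.cvtColor(np.load("pics/s0.npz")["p"],7); g1=cv2.cvtColor(np.load("pics/s16.npz")["p"],7)
for n,(a,b,c_,d) in dict(loupea=(222,335,246,357),loupeb=(334,230,354,250),jar=(170,340,193,366),tin=(125,322,163,360),holder=(405,272,430,300),brush=(325,180,378,235)).items():
    print(n,cv2.phaseCorrelate(np.float32(g0[b:d,a:c_]),np.float32(g1[b:d,a:c_]))[0])
g=cv2.cvtColor(np.load("pics/d16.npz")["p"],7)
for x in(-90,-60,-40): print([int(g[int(v+.5),int(u+.5)]) for u,v in[proj("d16",np.r_[tow([x/1000,y/1000]),.12]) for y in range(80,135,3)]])
E
```

```text
[-0.3052  0.0095] [ 0.2 -0.6 -0.3] 31.45
side y -70 ggggggggggggggggggggggg###################### edge -102
side y -40 ggggggggggggggggggggggggg#################### edge -100
side y -10 ggggggggggggggggggggggg###################### edge -102
side y 20 ggggggggggggggggggggggg###################### edge -102
side y 50 ggggggggggggggggggggggg.##################### edge -102
side y 65 gggggggggggggggggggggg####################### edge -103
side x -95 #################gggggg##########............
side x -90 ################gg###########.............###
side x -80 ###################.................#######..
scene right edge -85 [-88]
scene right edge -70 [-87]
scene right edge -50 [-105]
scene right edge -30 [-110]
scene right edge -10 [-110]
loupea (-0.00653884425780582, 0.011694121932000812)
loupeb (0.07709245807548193, -0.11938257824318477)
jar (0.01467784509518033, 0.5182850336627549)
tin (0.03791430200090318, -0.039958533090651116)
holder (0.45304231994825805, 0.034953851417267146)
brush (0.0529694106019889, -0.044679095557491166)
[113, 114, 112, 142, 171, 183, 177, 4, 11, 17, 15, 15, 13, 94, 125, 154, 163, 6, 9]
[84, 82, 85, 135, 146, 147, 145, 29, 8, 14, 20, 14, 28, 121, 157, 151, 102, 9, 9]
[86, 85, 98, 104, 182, 182, 114, 35, 12, 15, 16, 14, 30, 56, 161, 156, 61, 33, 15]
```

```bash
python3 -c "
from bench import ctrl; print(ctrl.close_job())"
```

```text
the job is handed in; nothing more can be done
None
```

I handed the job in at about 31 s of the 72 s, and no verdict came back: by my last measurements the case stands upright and snug against the row, the tray is square against the drawer unit and about 4 mm right of the lamp's middle (12 mm allowed), and the loose things I compared hadn't moved (all but the screwdriver, which I didn't compare).

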